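# Empty the tape-roll rack under its locking shelf

## Task

Collect the tape rolls: first lift the handled pail off the rack's sliding shelf and stand it upright on the bare worktop, then press the shelf's spring button and slide the shelf until the button pops up in the farthest hole. Lay every tape roll, those on the post and any loose on the worktop, flat in the steel tray (stacked is fine). Finally slide the shelf back over the bare post until the button pops up in its first hole, and do not knock over the brown bottle.

Things in the scene. Friction and masses are not known exactly. Their poses are not given: they have to be found in the camera images.
- rack: grey roll rack, fixed to the worktop. Origin on the worktop under the post; z up, +y along the tube, away from the post. Foot 8 mm thick: 112 mm square round the post, then a bar 60 mm wide (x) to y = 325 mm
- post_top (a point): top of the rack's upright steel post, 8 mm in diameter, 62 mm above the worktop at the rack's x = y = 0
- tube_top (a point): middle of the top face of the rack's fixed aluminium outer tube (at the rack's y = 239 mm, 95 mm up). The tube is 40 mm wide in x, 29 mm high, from y = 156 to 322 mm, on two legs; its top wall (6 mm) has three 24 mm square holes at y = 185, 240 and 295 mm, joined by a 12 mm slot
- shelf (a joint): sliding shelf on its inner tube, m along the rack's +y: 0 = home, shelf over the post and button up in the first hole; 0.055 = middle hole; 0.110 = farthest hole, post free. End stops at -0.002 and 0.112. Slides with about 1 N of friction, only while the button is held down
- shelf_top (a point): centre of the floor of the square steel shelf, 84 mm square, 5 mm thick, floor 80 mm above the worktop, rim 5 mm high and 3 mm thick; axes as the rack's; moves with the shelf
- catch (a joint): spring button, m pressed down: 0 = fully up (locked in a hole), 0.009 = fully down. About 3 N to start and 7 N fully down. From 0.005 on its collar passes under the wall and the shelf can slide, also past the middle hole while kept down; let go between holes it stays caught under the wall at about 0.004
- catch_top (a point): centre of the top face of the button's black ribbed head, a block 26 mm square and 24 mm tall on a 9 mm stem, sides along the rack's x and y; 129 mm above the worktop when up. Its underside is 10 mm above the tube when up, 1 mm when fully down. Can be gripped by its sides, pressed down and slid
- pail: open steel pail, 72 mm in diameter at the rim, 62 mm at the foot, 60 mm tall, with a rigid arched handle, 0.18 kg. Origin at the centre of its underside, z up. The handle lies in the pail's x-z plane: a 10 mm round bar whose flat middle runs along the pail's x from -18 to 18 mm with its axis 112 mm above the origin. Starts on the shelf
- roll_1: green roll of label tape, ring of 98 mm outer and about 66 mm inner diameter (wall about 15 mm), 19 mm high, 0.09 kg. Origin at the centre of its underside, z along its axis. Starts lowest on the post, on the foot
- roll_2: green roll of label tape, ring of 98 mm outer and about 66 mm inner diameter (wall about 15 mm), 19 mm high, 0.09 kg. Origin at the centre of its underside, z along its axis. Starts on the post, on roll_1
- roll_3: green roll of label tape, ring of 98 mm outer and about 66 mm inner diameter (wall about 15 mm), 19 mm high, 0.09 kg. Origin at the centre of its underside, z along its axis. Starts on the post, on roll_2, or is absent (None)
- roll_4: green roll of label tape, ring of 98 mm outer and about 66 mm inner diameter (wall about 15 mm), 19 mm high, 0.09 kg. Origin at the centre of its underside, z along its axis. Starts lying loose on the worktop to the left, or is absent (None)
- tray: loose open steel tray, 140 (its x) x 180 (its y) x 18 mm high, walls and floor 3 mm, 0.5 kg. Origin at the centre of its underside, z up
- bottle: brown bottle, 44 mm in diameter, 78 mm tall; bystander at the left. Origin under its centre, z up
Not all that is in view belongs to the job. What is shaped like the pail but black or orange is not meant.

How it is judged:
By the outcome, as a careful person would: the job done as asked, in the order asked, and still so for the second after the job is handed in, with the robot touching nothing.
Of roll_3, roll_4 only 1 to 2 are there at a start; the rules pass over those that are not, and their reading is None.
At some moment in a run one of roll_1, roll_2, roll_3, roll_4, tray may be knocked a few centimetres aside while the robot is not near it.
Once in a run the grip may slacken for a moment while it holds something.
It also fails if it takes over 200 s, if anything falls off the work surface, if the arm or the gripper's body presses on something with over 40 N, if the wrist force passes 120 N, or if a joint passes its speed limit or range.

## Robot

A 6-joint arm with a two-finger parallel gripper is mounted at the origin on a cart in front of the work surface, level with it; the furniture and walls round the work are solid. World frame = base frame: x ahead of the robot, y to its left, z up, the work surface at z = 0. Lengths are in m, angles in degrees, forces in N, time in s.
With the tool pointing down it reaches from about 0.35 to 0.875 m from the base axis. Payload 4.2 kg.
Tool frame: the origin (TCP) lies on the centre line of the jaws, within the pads' length; the fingertips stand 19 mm ahead of it and the grasp point (between the pads) is the TCP; z points along the fingers, y is the line along which they close (so a half turn about z gives the same grasp; the last joint's range is limited). The gripper opens to 87 mm and grips with 3 to 60 N. Pads are 19 mm wide; open, the fingers measure 117 mm over their backs; the gripper's body (75 mm by 190 mm) begins 51 mm behind the grasp point.
Start: joints at [-57.548, 22.042, 0.453, 0, -68.411, -14.817], TCP at [0.189, -0.596, 0.242] pointing down, gripper open.
Joint ranges: [-179.83, 179.83], [-69.29, 118.12], [-61.27, 80.66], [-181.25, 117.63], [-171.15, -9.14], [-177.46, 177.46]. Speed limits (degrees/s): [159.86, 159.86, 180, 180, 180, 180].

## Interface

Orientations are given as a 3x3 rotation matrix whose columns are the frame's x, y, z axes.
In Python, from station import sense, capture, finish_job, search_frame, masks_of gives the robot as it stands.
- The arm moves only by the tool drive_tool, never from a script. Its argument "rows" is a list of rows, each a list of 7 numbers: the opening in per cent of the stroke, from 0 (shut) to 100 (fully open), then the shift along the world's x, y, z in mm, then the turn, a rotation vector about the world's x, y, z in rad. In form: [[fingers, dx, dy, dz, wx, wy, wz], ...]. A call has 1 to 5 rows; each row shifts and turns the commanded pose from where the row before left it; what a row does not reach is not made up. A row lasts 1/12 s, in which the tool goes at most 41.7 mm and 7.16 degrees, less where a joint would pass 70% of its speed; a pose out of reach is approached as far as the arm can. A call is refused whole if a number of a shift passes 41.7 or a number of a turn 0.125, either way. A call with a gripper value outside its range is refused whole. The fingers move at their own pace and stop on an object; the grip force is fixed at half the most. Time passes only in rows, so rows that do not move let the fingers close. It gives the time, the measured TCP pose, the force, the opening and the grip force at its end, in the units of the state.
- sense(): the state, without advancing time (a new reading comes with each control period).
- capture(name): name is "scene" or "top"; returns a dict with "frame" (384x512x3 uint8, red, green, blue), "z_map" (384x512 float32, m along the optical axis (not along the pixel's ray), 0 where there is no reading), "fx", "fy", "cx", "cy" (pixels), "R" (3x3) and "t" (3): a world point X has camera coordinates R X + t. Camera axes: x right, y down, z forward; pixel columns grow to the right and rows downward; lengths in m; the calibration is good to about 2 mm. A picture is of the moment at which its call begins.
- finish_job(): hands the job in; it is judged then, once.
Trained networks look in a picture, given as the dict that the camera call returned (one of the last four; its "shot" number tells which), for a name from the list of things; names that differ only in an ending like _2 or _b are one class to them, and where a whole thing is asked for, a point or a joint stands for the part that bears it (a point fixed in the world has none). Each returns a list of dicts, best first, with "p" (0 to 1); they miss things now and then, are a little off and sometimes report something else, mostly with a low value. They report only what shows in the picture. A call takes as long as a camera call. They do not tell look-alikes from the thing itself.
- search_frame(label, picture): "xy" ([column, row] in pixels, amid what is visible of it).
- masks_of(label, picture): "region" (384x512 bool, what is visible of it) and "xy" ([column, row] in pixels, amid what is visible of it).
The state is a dict: "time_s": time; "joints": joint angles; "joint_velocities": joint speeds; "effort": joint torques, N m; "tcp_pos": TCP position; "ee_rot": TCP orientation; "wrist_force": force on the tool from outside, world axes, zero at the start; "moment": the same for the moment, N m; "gripper_width": opening from 0.0 (shut) to 1.0 (fully open); "gripper_force": force on a finger pad.
Only numpy, scipy, OpenCV 4.12 (cv2) and the standard library are available. Lean on these libraries where they do the work, as an engineer would, in place of code of your own. Each camera call takes 0.05 s, during which the arm holds its last target. There are 200 camera calls.

## Working session

There is one attempt and no reset: what is moved stays moved. The work goes in short steps, Python scripts to look and compute and a tool call to move; the robot and the scene stay as the last step left them, time stands still between calls to the robot, and variables do not carry over. Pictures are saved under pics/ and viewed, at most 14 in all, crops included, and the job is handed in when it is done.

Besides the shell and the picture viewer there is one more tool, called after "Emit:" in YAML: its name, and indented under it one key for each argument. drive_tool: Moves the arm, as the interface text tells. Its arguments: {"type":"object","properties":{"rows":{"type":"array"}},"required":["rows"]}

```bash
ls; mkdir -p pics; cat > h.py <<'E'
import numpy as np, cv2
from station import sense, capture, finish_job, search_frame, masks_of
def cloud(c):
    z=c["z_map"]; v,u=np.mgrid[:z.shape[0],:z.shape[1]]
    P=np.stack([(u-c["cx"])/c["fx"]*z,(v-c["cy"])/c["fy"]*z,z],-1)
    W=(P-c["t"])@c["R"]; W[z==0]=np.nan
    return W
def save(c,n): cv2.imwrite(f"pics/{n}.png",c["frame"][:,:,::-1])
def proj(c,X):
    p=c["R"]@np.array(X)+c["t"]; return [c["fx"]*p[0]/p[2]+c["cx"],c["fy"]*p[1]/p[2]+c["cy"]]
E
python3 - <<'E'
from h import *
a=capture("scene");b=capture("top")
cv2.imwrite("pics/a.png",a["frame"][:,:,::-1]);cv2.imwrite("pics/b.png",b["frame"][:,:,::-1])
for c in (a,b):
    W=cloud(c); print(c["R"].round(2).tolist(),c["t"].round(3))
    for n in ["rack","shelf_top","catch_top","pail","roll_1","tray","bottle"]:
        for m in masks_of(n,c)[:5]:
            r=m["region"]; w=W[r]; print(n,round(m["p"],2),np.round(m["xy"]),r.sum(),np.nanmedian(w,0).round(3),np.nanpercentile(w,2,axis=0).round(3),np.nanpercentile(w,98,axis=0).round(3))
E
```

```text
pics
[[0.65, -0.76, -0.0], [-0.37, -0.32, -0.87], [0.66, 0.57, -0.49]] [-0.36   0.262  1.19 ]
rack 0.88 [239. 174.] 1922 [0.616 0.159 0.043] [ 0.562 -0.06  -0.   ] [0.66 0.31 0.12]
rack 0.39 [276. 169.] 670 [ 0.607 -0.009  0.122] [ 0.576 -0.04   0.024] [0.865 0.213 0.194]
shelf_top 0.79 [255. 172.] 493 [0.614 0.069 0.082] [ 0.571 -0.05   0.048] [0.654 0.187 0.127]
pail 0.97 [360. 283.] 758 [ 0.376 -0.449  0.039] [ 0.353 -0.476  0.   ] [ 0.428 -0.412  0.114]
pail 0.8 [315. 200.] 507 [ 0.653 -0.15   0.042] [ 0.636 -0.176  0.005] [ 0.706 -0.109  0.11 ]
pail 0.58 [353. 216.] 327 [ 0.62  -0.31   0.056] [ 0.569 -0.343  0.021] [ 0.641 -0.275  0.115]
pail 0.56 [276. 169.] 608 [ 0.603 -0.012  0.124] [ 0.576 -0.041  0.071] [0.782 0.099 0.193]
roll_1 0.65 [272. 202.] 101 [ 0.579 -0.036  0.016] [ 0.567 -0.052  0.005] [0.618 0.    0.025]
roll_1 0.63 [275. 191.] 241 [ 0.582 -0.037  0.057] [ 0.563 -0.056  0.041] [0.646 0.025 0.066]
roll_1 0.63 [185. 200.] 430 [0.428 0.235 0.012] [ 0.383  0.186 -0.003] [0.489 0.286 0.021]
roll_1 0.61 [252. 169.] 468 [0.614 0.071 0.082] [ 0.572 -0.05   0.069] [0.653 
[... 692 characters left out ...]
181 0.126] [0.616 0.168 0.089] [0.643 0.193 0.133]
pail 0.86 [321. 172.] 313 [ 0.609 -0.307  0.034] [ 0.572 -0.338 -0.005] [ 0.637 -0.272  0.118]
pail 0.74 [360. 223.] 323 [ 0.397 -0.44   0.03 ] [ 0.361 -0.47  -0.005] [ 0.429 -0.405  0.117]
pail 0.7 [273. 162.] 304 [ 0.679 -0.138  0.033] [ 0.641 -0.17  -0.003] [ 0.708 -0.106  0.118]
pail 0.61 [239. 177.] 371 [ 0.619 -0.004  0.101] [ 0.578 -0.035  0.073] [0.658 0.03  0.198]
roll_1 0.77 [179. 229.] 218 [0.442 0.249 0.018] [ 0.389  0.194 -0.001] [0.483 0.285 0.025]
roll_1 0.53 [246. 191.] 52 [ 0.576 -0.01   0.064] [ 0.568 -0.054  0.051] [0.63  0.017 0.069]
bottle 0.6 [150. 234.] 164 [0.455 0.37  0.064] [ 0.436  0.355 -0.003] [0.489 0.397 0.082]
```

View pics/a.png

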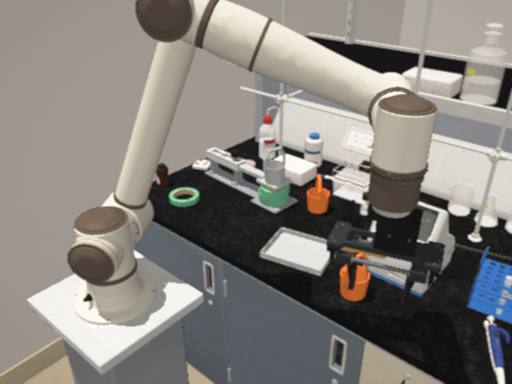

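View pics/b.png

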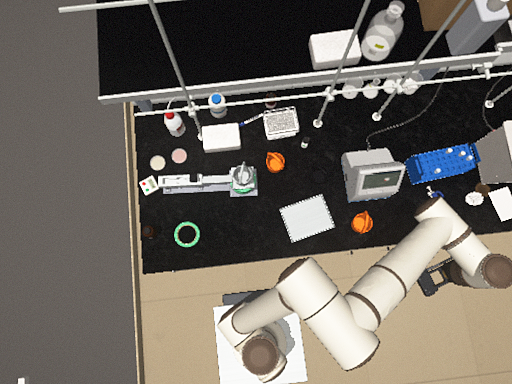

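```bash
cat > m.py <<'E'
from h import *
a=capture("scene");b=capture("top")
W=np.concatenate([cloud(c)[::1].reshape(-1,3) for c in(a,b)]); src=np.r_[np.zeros(384*512),np.ones(384*512)]
ok=~np.isnan(W[:,0]); W=W[ok];src=src[ok]
def sel(lo,hi,s=None):
    m=np.all((W>lo)&(W<hi),1)
    if s is not None: m&=src==s
    return W[m]
for s in (0,1):
    print("cam",s)
    for n,lo,hi in [("tubetop",(.55,.13,.088),(.68,.35,.102)),("foot",(.5,-.1,.004),(.7,.35,.012)),("button",(.57,.13,.118),(.68,.22,.14)),("handle",(.55,-.06,.18),(.68,.06,.21)),("pailrim",(.55,-.06,.133),(.68,.06,.147)),("roll4",(.36,.17,.014),(.52,.31,.026)),("trayrim",(.34,-.36,.013),(.54,-.12,.024)),("shelfrim",(.55,-.06,.077),(.68,.06,.09)),("top roll",(.5,-.1,.058),(.7,.1,.07)),("bottle",(.41,.33,.06),(.5,.41,.09))]:
        p=sel(lo,hi,s)
        if len(p)<3: print(n,len(p));continue
        q=p[:,:2].astype(np.float32); r=cv2.minAreaRect(q); cc,rr=cv2.minEnclosingCircle(q)
        d=q-q.mean(0); e=np.linalg.svd(d,full_matrices=False)[2][0]
        print(n,len(p),"mean",p.mean(0).round(3),"rect",np.round(r[0],3),np.round(r[1],3),round(r[2],1),"circ",np.round(cc,3),round(rr,3),"axis",round(np.degrees(np.arctan2(e[1],e[0])),1))
print(a["fx"],b["fx"])
for c,n,(u0,v0,u1,v1) in((a,"ca",(150,130,350,280)),(b,"cb",(130,140,330,250))):
    cv2.imwrite(f"pics/{n}.png",cv2.resize(c["frame"][v0:v1,u0:u1,::-1],None,fx=4,fy=4,interpolation=cv2.INTER_CUBIC))
E
python3 m.py
```

```text
cam 0
tubetop 223 mean [0.628 0.227 0.092] rect [0.631 0.232] [0.171 0.048] 85.9 circ [0.634 0.232] 0.086 axis -95.3
foot 635 mean [0.613 0.113 0.007] rect [0.602 0.131] [0.435 0.172] 87.9 circ [0.611 0.131] 0.219 axis -95.8
button 44 mean [0.624 0.174 0.125] rect [0.626 0.176] [0.032 0.032] 2.8 circ [0.627 0.176] 0.021 axis -144.8
handle 57 mean [ 0.61  -0.007  0.19 ] rect [ 0.614 -0.008] [0.016 0.065] 75.0 circ [ 0.613 -0.008] 0.032 axis 161.8
pailrim 97 mean [ 0.613 -0.01   0.137] rect [ 0.613 -0.008] [0.073 0.069] 9.1 circ [ 0.614 -0.006] 0.04 axis -158.9
roll4 189 mean [0.428 0.231 0.018] rect [0.429 0.233] [0.096 0.096] 37.2 circ [0.431 0.232] 0.052 axis -130.1
trayrim 241 mean [ 0.426 -0.231  0.016] rect [ 0.442 -0.24 ] [0.147 0.183] 13.5 circ [ 0.442 -0.239] 0.114 axis -119.3
shelfrim 225 mean [ 0.602 -0.009  0.082] rect [0.615 0.005] [0.109 0.093] 86.5 circ [ 0.611 -0.002] 0.063 axis -75.4
top roll 120 mean [ 0.591 -0.024  0.063] rect [0.595 0.008] [0.076 0.141] 15.4 circ [0.612 0.012] 0.073 axis -63.5
bottle 75 mean [0.452 0.367 0.069] rect [0.453 0.367] [0.041 0.038] 40.9 
[... 491 characters left out ...]
mean [ 0.617 -0.004  0.138] rect [ 0.615 -0.003] [0.069 0.069] 13.0 circ [ 0.613 -0.003] 0.039 axis 164.3
roll4 206 mean [0.432 0.24  0.019] rect [0.435 0.239] [0.095 0.094] 84.2 circ [0.433 0.238] 0.049 axis 52.8
trayrim 117 mean [ 0.445 -0.233  0.018] rect [ 0.444 -0.236] [0.14 0.18] 13.1 circ [ 0.444 -0.236] 0.112 axis 100.6
shelfrim 304 mean [0.612 0.001 0.083] rect [0.618 0.007] [0.104 0.084] 86.9 circ [0.617 0.   ] 0.06 axis 82.0
top roll 54 mean [ 0.591 -0.015  0.064] rect [0.594 0.013] [0.06 0.14] 10.4 circ [0.613 0.017] 0.071 axis 117.9
bottle 107 mean [0.456 0.374 0.071] rect [0.457 0.376] [0.041 0.039] 84.0 circ [0.457 0.376] 0.022 axis -156.5
476.36131526883827 388.98685968873514
```

View pics/ca.png

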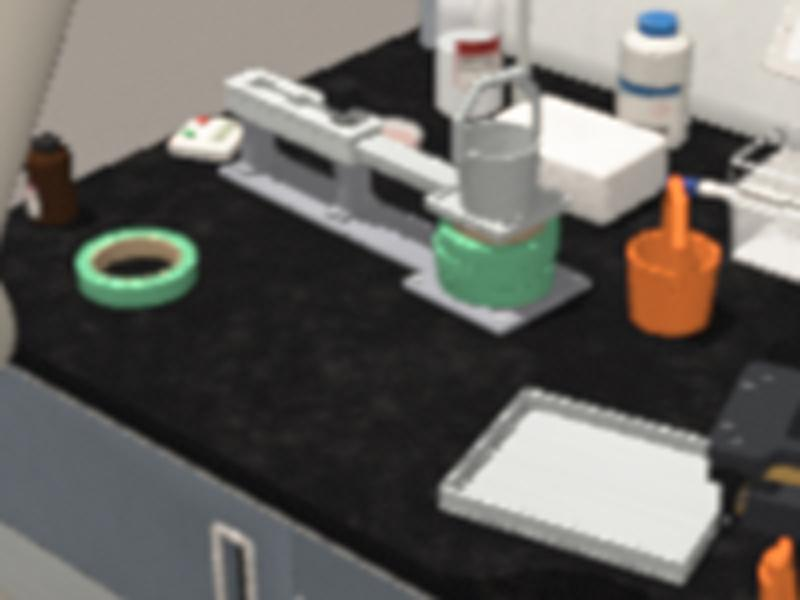

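View pics/cb.png

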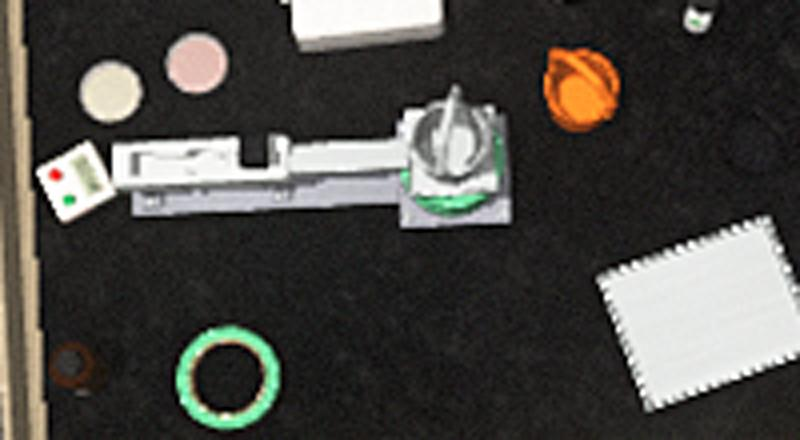

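```bash
python3 - <<'E'
from h import *
s=sense(); print({k:np.round(v,3).tolist() for k,v in s.items()})
E
```

```text
{'time_s': 0.9, 'joints': [-57.546, 22.039, 0.453, -0.002, -68.411, -14.818], 'joint_velocities': [0.086, 0.02, -0.034, 0.03, 0.01, 0.086], 'effort': [0.0, -39.045, 18.762, 4.224, 0.016, -0.0], 'tcp_pos': [0.189, -0.596, 0.242], 'ee_rot': [[-0.953, -0.303, 0.0], [-0.303, 0.953, -0.0], [-0.0, -0.0, -1.0]], 'wrist_force': [0.285, 0.708, -0.2], 'moment': [-0.002, 0.105, 0.032], 'gripper_force': 0.0, 'gripper_width': 0.996}
```

Emit:
drive_tool:
  rows:
    - [100,23,33,3,0,0,-0.04]
    - [100,23,33,3,0,0,-0.04]
    - [100,23,33,3,0,0,-0.04]
    - [100,23,33,3,0,0,-0.04]
    - [100,23,33,3,0,0,-0.04]

```text
time_s: 1.32
tcp_pos: [0.305, -0.4291, 0.2568]
ee_rot: [[-0.994, -0.105, 0.0], [-0.105, 0.994, -0.0], [-0.0, -0.0, -1.0]]
wrist_force: [0.1, 0.8, -0.0]
gripper_width: 0.999
gripper_force: 0.0
```

Emit:
drive_tool:
  rows:
    - [100,23,33,0,0,0,-0.04]
    - [100,23,33,0,0,0,-0.04]
    - [100,23,33,0,0,0,-0.04]
    - [100,23,33,0,0,0,-0.04]
    - [100,23,33,0,0,0,-0.04]

```text
time_s: 1.73
tcp_pos: [0.4201, -0.2638, 0.257]
ee_rot: [[-0.996, 0.094, 0.001], [0.094, 0.996, -0.0], [-0.001, -0.0, -1.0]]
wrist_force: [0.5, -1.1, -0.2]
gripper_width: 0.998
gripper_force: 0.0
```

Emit:
drive_tool:
  rows:
    - [100,23,33,0,0,0,-0.04]
    - [100,23,33,0,0,0,-0.04]
    - [100,23,33,0,0,0,-0.04]
    - [100,23,33,0,0,0,-0.04]
    - [100,23,33,0,0,0,-0.04]

```text
time_s: 2.15
tcp_pos: [0.5352, -0.0987, 0.257]
ee_rot: [[-0.957, 0.29, 0.001], [0.29, 0.957, 0.0], [-0.001, 0.0, -1.0]]
wrist_force: [0.8, -0.4, 0.2]
gripper_width: 1.001
gripper_force: 0.0
```

Emit:
drive_tool:
  rows:
    - [100,20,26,0,0,0,0]
    - [100,20,26,0,0,0,0]
    - [100,20,24,0,0,0,0]
    - [100,18,20,0,0,0,0]
    - [100,0,0,0,0,0,0]

```text
time_s: 2.57
tcp_pos: [0.6151, -0.0012, 0.2556]
ee_rot: [[-0.959, 0.285, 0.001], [0.285, 0.959, 0.0], [-0.001, 0.0, -1.0]]
wrist_force: [0.1, -0.1, 0.4]
gripper_width: 0.998
gripper_force: 0.0
```

Emit:
drive_tool:
  rows:
    - [70,0,-1,-30,0,0,0]
    - [60,0,-1,-25,0,0,0]
    - [40,0,0,-8,0,0,0]
    - [0,0,0,0,0,0,0]
    - [0,0,0,0,0,0,0]

```text
time_s: 2.98
tcp_pos: [0.6127, -0.007, 0.1943]
ee_rot: [[-0.958, 0.288, 0.001], [0.288, 0.958, -0.001], [-0.001, -0.0, -1.0]]
wrist_force: [0.8, -0.5, 1.7]
gripper_width: 0.71
gripper_force: 0.0
```

Emit:
drive_tool:
  rows:
    - [0,0,0,0,0,0,0]
    - [0,0,0,0,0,0,0]
    - [0,0,0,0,0,0,0]

```text
time_s: 3.23
tcp_pos: [0.613, -0.0066, 0.1952]
ee_rot: [[-0.958, 0.288, 0.003], [0.288, 0.958, 0.001], [-0.003, 0.001, -1.0]]
wrist_force: [0.3, 0.7, 0.4]
gripper_width: 0.477
gripper_force: 0.0
```

Emit:
drive_tool:
  rows:
    - [0,0,0,0,0,0,0]
    - [0,0,0,0,0,0,0]
    - [0,0,0,0,0,0,0]
    - [0,0,0,0,0,0,0]
    - [0,0,0,0,0,0,0]

```text
time_s: 3.65
tcp_pos: [0.6124, -0.0066, 0.1936]
ee_rot: [[-0.958, 0.288, 0.0], [0.288, 0.958, 0.0], [-0.0, 0.0, -1.0]]
wrist_force: [0.3, 0.3, -0.4]
gripper_width: 0.102
gripper_force: 30.1
```

Emit:
drive_tool:
  rows:
    - [0,0,0,0,0,0,0]
    - [0,0,0,0,0,0,0]
    - [0,0,0,10,0,0,0]
    - [0,0,0,15,0,0,0]
    - [0,0,0,15,0,0,0]

```text
time_s: 4.07
tcp_pos: [0.6118, -0.0067, 0.2336]
ee_rot: [[-0.958, 0.288, -0.002], [0.288, 0.958, -0.0], [0.002, -0.001, -1.0]]
wrist_force: [0.4, 0.4, -1.5]
gripper_width: 0.108
gripper_force: 30.0
```

Emit:
drive_tool:
  rows:
    - [0,-32,9,0,0,0,0]
    - [0,-32,10,0,0,0,0]
    - [0,-32,10,0,0,0,0]
    - [0,-32,10,-10,0,0,0]
    - [0,-32,10,-20,0,0,0]

```text
time_s: 4.48
tcp_pos: [0.4525, 0.043, 0.2057]
ee_rot: [[-0.958, 0.288, 0.006], [0.288, 0.958, 0.002], [-0.005, 0.004, -1.0]]
wrist_force: [0.4, 0.9, -2.4]
gripper_width: 0.104
gripper_force: 30.0
```

Emit:
drive_tool:
  rows:
    - [0,-32,9,-20,0,0,0]
    - [0,0,0,-22,0,0,0]
    - [0,0,0,-22,0,0,0]
    - [0,0,0,-12,0,0,0]
    - [0,0,0,-6,0,0,0]

```text
time_s: 4.9
tcp_pos: [0.4193, 0.051, 0.1204]
ee_rot: [[-0.958, 0.288, -0.003], [0.288, 0.958, -0.001], [0.002, -0.002, -1.0]]
wrist_force: [-0.2, 1.1, -1.6]
gripper_width: 0.102
gripper_force: 30.0
```

Emit:
drive_tool:
  rows:
    - [0,0,0,-4,0,0,0]
    - [0,0,0,0,0,0,0]

```text
time_s: 5.07
tcp_pos: [0.4205, 0.0514, 0.1174]
ee_rot: [[-0.958, 0.288, -0.001], [0.288, 0.958, -0.0], [0.0, -0.001, -1.0]]
wrist_force: [0.3, 0.4, -2.5]
gripper_width: 0.101
gripper_force: 30.0
```

Emit:
drive_tool:
  rows:
    - [0,0,0,-2,0,0,0]
    - [0,0,0,0,0,0,0]

```text
time_s: 5.23
tcp_pos: [0.4209, 0.0515, 0.116]
ee_rot: [[-0.958, 0.288, 0.001], [0.288, 0.958, 0.001], [-0.001, 0.001, -1.0]]
wrist_force: [-0.7, 0.2, -2.4]
gripper_width: 0.1
gripper_force: 30.0
```

Emit:
drive_tool:
  rows:
    - [0,0,0,-2,0,0,0]
    - [0,0,0,0,0,0,0]

```text
time_s: 5.4
tcp_pos: [0.4205, 0.0514, 0.1137]
ee_rot: [[-0.958, 0.288, 0.0], [0.288, 0.958, 0.0], [-0.0, 0.0, -1.0]]
wrist_force: [0.1, 1.0, -1.1]
gripper_width: 0.1
gripper_force: 30.0
```

Contact is starting; release and rise.

Emit:
drive_tool:
  rows:
    - [0,0,0,-1,0,0,0]
    - [60,0,0,0,0,0,0]
    - [60,0,0,0,0,0,0]
    - [60,0,0,0,0,0,0]
    - [60,0,0,0,0,0,0]

```text
time_s: 5.82
tcp_pos: [0.4205, 0.0514, 0.1127]
ee_rot: [[-0.958, 0.288, 0.0], [0.288, 0.958, 0.0], [-0.0, 0.0, -1.0]]
wrist_force: [0.2, -0.6, -0.0]
gripper_width: 0.32
gripper_force: 0.0
```

Emit:
drive_tool:
  rows:
    - [60,0,0,5,0,0,0]
    - [60,0,0,35,0,0,0]
    - [60,0,0,40,0,0,0]
    - [60,0,0,35,0,0,0]

```text
time_s: 6.15
tcp_pos: [0.4203, 0.0512, 0.2297]
ee_rot: [[-0.958, 0.288, 0.0], [0.288, 0.958, -0.001], [-0.0, -0.0, -1.0]]
wrist_force: [1.2, 0.2, -0.7]
gripper_width: 0.576
gripper_force: 0.0
```

```bash
python3 m.py | grep -v handle; python3 - <<'E'
from h import *
a=capture("scene");b=capture("top")
for c in(a,b):
    W=cloud(c).reshape(-1,3); p=W[np.all((W>(.36,-.01,.105))&(W<(.48,.11,.125)),1)]; print("pail handle",len(p),p.mean(0))
    p=W[np.all((W>(.36,-.01,.05))&(W<(.48,.11,.068)),1)]; print("pail rim",len(p),p.min(0),p.max(0))
    cv2.imwrite(f"pics/p{c['shot']}.png",cv2.resize(c["frame"][130:280,130:330,::-1],None,fx=4,fy=4))
E
ls pics
```

```text
cam 0
tubetop 126 mean [0.626 0.197 0.092] rect [0.631 0.227] [0.163 0.043] 86.5 circ [0.619 0.228] 0.082 axis -93.5
foot 667 mean [0.613 0.115 0.007] rect [0.591 0.138] [0.143 0.415] 1.7 circ [0.628 0.138] 0.209 axis -95.8
button 46 mean [0.624 0.175 0.125] rect [0.624 0.175] [0.035 0.032] 4.5 circ [0.624 0.175] 0.024 axis 167.1
pailrim 0
roll4 180 mean [0.429 0.232 0.017] rect [0.43  0.234] [0.099 0.094] 48.1 circ [0.432 0.234] 0.052 axis -122.7
trayrim 278 mean [ 0.435 -0.242  0.016] rect [ 0.442 -0.24 ] [0.15  0.182] 13.1 circ [ 0.444 -0.24 ] 0.115 axis -83.2
shelfrim 359 mean [ 0.615 -0.     0.081] rect [0.615 0.004] [0.112 0.091] 87.8 circ [ 0.616 -0.   ] 0.062 axis -93.4
top roll 123 mean [ 0.591 -0.025  0.062] rect [0.595 0.002] [0.076 0.133] 19.2 circ [0.611 0.01 ] 0.068 axis -56.5
bottle 76 mean [0.451 0.368 0.069] rect [0.451 0.369] [0.037 0.044] 36.2 circ [0.453 0.372] 0.023 axis 134.5
cam 1
tubetop 297 mean [0.632 0.235 0.095] rect [0.632 0.226] [0.184 0.042] 85.8 circ [0.632 0.226] 0.093 axis 84.8
foot 717 mean [0.602 0.137 0.007] rect [0.601 0.126] [0.199 0.449] 0.2 ci
[... 258 characters left out ...]
 0.113 axis 109.2
shelfrim 419 mean [0.618 0.002 0.082] rect [0.619 0.007] [0.104 0.086] 85.3 circ [ 0.618 -0.   ] 0.061 axis 85.0
top roll 57 mean [ 0.589 -0.018  0.064] rect [ 0.595 -0.012] [0.054 0.097] 18.4 circ [ 0.614 -0.005] 0.048 axis 125.0
bottle 101 mean [0.457 0.375 0.07 ] rect [0.458 0.376] [0.041 0.039] 83.4 circ [0.458 0.375] 0.022 axis 145.3
476.36131526883827 388.98685968873514
pail handle 56 [0.41874472 0.05016436 0.11155614]
pail rim 141 [0.38029595 0.01381198 0.05003529] [0.4598446  0.08834969 0.06798371]
pail handle 6 [0.40183859 0.06102891 0.11206497]
pail rim 15 [0.38436435 0.03708922 0.05171868] [0.41658041 0.08893788 0.06724063]
a.png
b.png
ca.png
cb.png
p7.png
p8.png
```

Emit:
drive_tool:
  rows:
    - [75,30,18,0,0,0,0.03]
    - [75,30,18,0,0,0,0.03]
    - [75,30,19,0,0,0,0.03]
    - [75,30,19,0,0,0,0.03]
    - [75,30,19,0,0,0,0.03]

```text
time_s: 6.77
tcp_pos: [0.5707, 0.1448, 0.2252]
ee_rot: [[-0.99, 0.141, -0.004], [0.141, 0.99, -0.002], [0.004, -0.002, -1.0]]
wrist_force: [1.2, -0.1, 1.0]
gripper_width: 0.748
gripper_force: 0.0
```

Emit:
drive_tool:
  rows:
    - [75,30,18,-5,0,0,0.03]
    - [75,27,17,-20,0,0,0.03]
    - [75,1,1,-30,0,0,0]
    - [75,0,0,-25,0,0,0]
    - [75,0,0,0,0,0,0]

```text
time_s: 7.18
tcp_pos: [0.624, 0.1788, 0.1383]
ee_rot: [[-0.996, 0.083, -0.016], [0.084, 0.996, -0.006], [0.015, -0.008, -1.0]]
wrist_force: [-0.8, 0.3, -1.3]
gripper_width: 0.745
gripper_force: 0.0
```

Emit:
drive_tool:
  rows:
    - [75,0,0,0,0,0,0]
    - [75,0,0,0,0,0,0]

```text
time_s: 7.35
tcp_pos: [0.6288, 0.1803, 0.1483]
ee_rot: [[-0.997, 0.082, 0.001], [0.082, 0.997, -0.0], [-0.001, -0.0, -1.0]]
wrist_force: [0.9, 0.1, 0.9]
gripper_width: 0.748
gripper_force: 0.0
```

Emit:
drive_tool:
  rows:
    - [75,0,0,-11,0,0,0]
    - [75,0,0,-7,0,0,0]
    - [75,0,0,-4,0,0,0]
    - [0,0,0,0,0,0,0]
    - [0,0,0,0,0,0,0]

```text
time_s: 7.77
tcp_pos: [0.6283, 0.1803, 0.1256]
ee_rot: [[-0.997, 0.082, 0.0], [0.082, 0.997, -0.0], [-0.0, -0.0, -1.0]]
wrist_force: [-0.1, -0.0, 0.7]
gripper_width: 0.667
gripper_force: 0.0
```

Emit:
drive_tool:
  rows:
    - [0,0,0,0,0,0,0]
    - [0,0,0,0,0,0,0]
    - [0,0,0,0,0,0,0]
    - [0,0,0,0,0,0,0]
    - [0,0,0,0,0,0,0]

```text
time_s: 8.18
tcp_pos: [0.6282, 0.1794, 0.1257]
ee_rot: [[-0.997, 0.082, -0.001], [0.082, 0.997, -0.002], [0.001, -0.002, -1.0]]
wrist_force: [1.7, -10.9, -0.8]
gripper_width: 0.304
gripper_force: 5.5
```

Emit:
drive_tool:
  rows:
    - [0,0,0,0,0,0,0]
    - [0,0,-1,0,0,0,0]
    - [0,0,0,0,0,0,0]

```text
time_s: 8.43
tcp_pos: [0.6283, 0.1789, 0.1258]
ee_rot: [[-0.997, 0.081, -0.0], [0.081, 0.997, -0.001], [0.0, -0.001, -1.0]]
wrist_force: [-0.8, -3.2, 1.0]
gripper_width: 0.3
gripper_force: 30.0
```

Emit:
drive_tool:
  rows:
    - [0,0,0,-3,0,0,0]
    - [0,0,0,-3,0,0,0]
    - [0,0,0,-2,0,0,0]
    - [0,0,0,0,0,0,0]

```text
time_s: 8.77
tcp_pos: [0.6285, 0.1798, 0.118]
ee_rot: [[-0.997, 0.081, 0.001], [0.081, 0.997, 0.0], [-0.001, 0.0, -1.0]]
wrist_force: [-1.9, -0.8, 6.0]
gripper_width: 0.297
gripper_force: 30.0
```

Emit:
drive_tool:
  rows:
    - [0,0.5,6,0,0,0,0]
    - [0,0.8,11,0,0,0,0]
    - [0,0.9,11,0,0,0,0]
    - [0,0.9,11,0,0,0,0]
    - [0,0.9,11,0,0,0,0]

```text
time_s: 9.18
tcp_pos: [0.6319, 0.2299, 0.1183]
ee_rot: [[-0.997, 0.081, -0.001], [0.081, 0.997, -0.001], [0.001, -0.001, -1.0]]
wrist_force: [-3.0, -1.5, 5.5]
gripper_width: 0.299
gripper_force: 30.0
```

Emit:
drive_tool:
  rows:
    - [0,0.6,11,0,0,0,0]
    - [0,0.7,12,0,0,0,0]
    - [0,0.7,12,0,0,0,0]
    - [0,0.7,12,0,0,0,0]
    - [0,0.7,9,0,0,0,0]

```text
time_s: 9.6
tcp_pos: [0.6355, 0.2866, 0.1184]
ee_rot: [[-0.997, 0.081, 0.0], [0.081, 0.997, -0.0], [-0.0, -0.0, -1.0]]
wrist_force: [-2.4, -1.3, 5.5]
gripper_width: 0.297
gripper_force: 30.0
```

Emit:
drive_tool:
  rows:
    - [0,0,3,0,0,0,0]
    - [0,0,0,0,0,0,0]
    - [0,0,0,0,0,0,0]

```text
time_s: 9.85
tcp_pos: [0.6357, 0.2888, 0.1183]
ee_rot: [[-0.997, 0.081, 0.0], [0.081, 0.997, -0.0], [-0.0, -0.0, -1.0]]
wrist_force: [-2.5, -2.3, 5.6]
gripper_width: 0.298
gripper_force: 30.0
```

Emit:
drive_tool:
  rows:
    - [0,0,0,2,0,0,0]
    - [0,0,0,3,0,0,0]
    - [0,0,0,3,0,0,0]
    - [0,0,0,0,0,0,0]

```text
time_s: 10.18
tcp_pos: [0.6356, 0.2887, 0.1255]
ee_rot: [[-0.997, 0.082, -0.0], [0.082, 0.997, 0.001], [0.0, 0.0, -1.0]]
wrist_force: [-1.7, -1.5, 1.6]
gripper_width: 0.297
gripper_force: 30.0
```

Emit:
drive_tool:
  rows:
    - [60,0,0,0,0,0,0]
    - [60,0,0,0,0,0,0]
    - [60,0,0,0,0,0,0]
    - [60,0,0,5,0,0,0]
    - [60,0,0,20,0,0,0]

```text
time_s: 10.6
tcp_pos: [0.6339, 0.2876, 0.1467]
ee_rot: [[-0.997, 0.083, -0.007], [0.083, 0.997, -0.003], [0.007, -0.004, -1.0]]
wrist_force: [-0.1, 0.2, -0.9]
gripper_width: 0.564
gripper_force: 0.0
```

Emit:
drive_tool:
  rows:
    - [60,0,0,30,0,0,0]
    - [60,0,0,30,0,0,0]
    - [60,-30,-20,30,0,0,0]
    - [60,-35,-20,5,0,0,0]
    - [60,-35,-20,0,0,0,0]

```text
time_s: 11.02
tcp_pos: [0.5396, 0.2309, 0.2447]
ee_rot: [[-0.997, 0.083, 0.005], [0.083, 0.997, 0.003], [-0.005, 0.004, -1.0]]
wrist_force: [-0.5, -0.1, 0.2]
gripper_width: 0.604
gripper_force: 0.0
```

```bash
cat > r.py <<'E'
from h import *
from scipy.optimize import least_squares
import sys
def ring(P,zt):
    # fit annulus-centre: points on top face
    q=P[:,:2]; f=lambda c: np.maximum(0,np.abs(np.hypot(*(q-c).T)-.041)-.0075)
    c=least_squares(f,(q.min(0)+q.max(0))/2,loss="soft_l1",f_scale=.003).x
    return c,np.mean(f(c))
if __name__=="__main__":
  for n in ("scene","top"):
    c=capture(n); W=cloud(c).reshape(-1,3); F=c["frame"].reshape(-1,3).astype(int)
    g=(F[:,1]-F[:,0]>40)&~np.isnan(W[:,0])
    print(n,"green",g.sum())
    w=W
    for nm,lo,hi in (("post3",(.52,-.12,.060),(.72,.075,.071)),("loose",(.36,.14,.014),(.54,.31,.026)),("tray",(.33,-.36,.01),(.56,-.11,.1))):
        p=w[np.all((w>lo)&(w<hi),1)]; gp=W[g&np.all((W>lo)&(W<hi),1)]
        if len(p)>5: print(nm,len(p),p.mean(0).round(3),[np.round(x,4) for x in ring(p,0)], "green",len(gp),gp.min(0).round(3) if len(gp) else 0,gp.max(0).round(3) if len(gp) else 0)
    p=w[np.all((w>(.56,.2,.115))&(w<(.7,.36,.135)),1)]; print("button",len(p),p.min(0).round(3),p.max(0).round(3))
    p=w[np.all((w>(.33,-.36,.013))&(w<(.56,-.11,.024)),1)]; print("tray",cv2.minAreaRect(p[:,:2].astype(np.float32)))
    cv2.imwrite(f"pics/{sys.argv[1]}{n}.png",cv2.resize(c["frame"][130:280,130:330,::-1],None,fx=4,fy=4))
E
python3 r.py r1
```

```text
scene green 2561
post3 185 [ 0.613 -0.014  0.063] [array([ 0.614 , -0.0119]), np.float64(0.0029)] green 143 [ 0.563 -0.058  0.06 ] [0.661 0.039 0.067]
loose 190 [0.429 0.232 0.017] [array([0.4298, 0.2325]), np.float64(0.0002)] green 129 [0.381 0.183 0.014] [0.479 0.283 0.022]
tray 415 [ 0.438 -0.242  0.014] [array([ 0.4336, -0.2428]), np.float64(0.0389)] green 0 0 0
button 49 [0.617 0.271 0.116] [0.65  0.303 0.131]
tray ((0.44204288721084595, -0.24061426520347595), (0.14566323161125183, 0.1813172549009323), 12.834159851074219)
top green 1934
post3 214 [ 0.617 -0.01   0.064] [array([ 0.6177, -0.0082]), np.float64(0.0036)] green 160 [ 0.569 -0.053  0.06 ] [0.664 0.044 0.071]
loose 212 [0.433 0.239 0.019] [array([0.4337, 0.2379]), np.float64(0.0)] green 166 [0.387 0.19  0.014] [0.482 0.286 0.026]
tray 166 [ 0.446 -0.236  0.016] [array([ 0.4458, -0.235 ]), np.float64(0.0398)] green 0 0 0Traceback (most recent call last):
  File "r.py", line 18, in <module>
    p=w[np.all((w>(.56,.2,.115))&(w<(.7,.36,.135)),1)]; print("button",len(p),p.min(0).round(3),p.max(0).round(3))
                                                                              ~~~~~^^^
    return umr_minimum(a, axis, None, out, keepdims, initial, where)
ValueError: zero-size array to reduction operation minimum which has no identity
```

Emit:
drive_tool:
  rows:
    - [46,-33,-11,-20,0,0,0.057]
    - [46,-33,-11,-20,0,0,0.057]
    - [46,-33,-11,-20,0,0,0.057]
    - [46,0,0,-35,0,0,0]
    - [46,0,0,-35,0,0,0]

```text
time_s: 11.53
tcp_pos: [0.4398, 0.198, 0.1132]
ee_rot: [[-0.996, -0.09, 0.004], [-0.09, 0.996, 0.004], [-0.005, 0.004, -1.0]]
wrist_force: [0.8, 1.5, -1.1]
gripper_width: 0.467
gripper_force: 0.0
```

Emit:
drive_tool:
  rows:
    - [46,0,0,-30,0,0,0]
    - [46,0,0,-20,0,0,0]
    - [46,0,0,-10,0,0,0]
    - [46,0,0,0,0,0,0]
    - [46,0,0,0,0,0,0]

```text
time_s: 11.95
tcp_pos: [0.4406, 0.198, 0.0521]
ee_rot: [[-0.996, -0.089, -0.0], [-0.089, 0.996, -0.0], [0.0, -0.0, -1.0]]
wrist_force: [0.4, -0.1, 0.7]
gripper_width: 0.46
gripper_force: 0.0
```

```bash
sed -i 's/; print("button".*$/; print("button",len(p))/; s/^    p=w\[np.all((w>(.33.*$//' r.py; cat >> r.py <<'E'
    T=masks_of("tray",c)
    for m in T[:2]:
        t=cloud(c)[m["region"]]; t=t[(t[:,2]>-.01)&(t[:,2]<.03)]; rc=cv2.minAreaRect(t[:,:2].astype(np.float32)) if len(t)>5 else 0; print("traymask",round(m["p"],2),rc)
E
python3 r.py r2
```

```text
scene green 2506
post3 185 [ 0.614 -0.016  0.063] [array([ 0.6145, -0.0129]), np.float64(0.0038)] green 140 [ 0.563 -0.057  0.06 ] [0.663 0.04  0.068]
loose 149 [0.42  0.232 0.017] [array([0.4289, 0.2329]), np.float64(0.0002)] green 90 [0.382 0.183 0.014] [0.458 0.283 0.021]
tray 411 [ 0.437 -0.242  0.014] [array([ 0.4321, -0.2438]), np.float64(0.0391)] green 0 0 0
button 48
traymask 0.71 ((0.4545905888080597, -0.2308463454246521), (0.1774793267250061, 0.19767089188098907), 12.127359390258789)
top green 1832
post3 211 [ 0.618 -0.008  0.064] [array([ 0.6172, -0.0081]), np.float64(0.0026)] green 162 [ 0.567 -0.054  0.06 ] [0.664 0.044 0.071]
loose 73 [0.4   0.231 0.019] [array([0.4324, 0.2377]), np.float64(0.0)] green 55 [0.387 0.193 0.014] [0.418 0.273 0.025]
tray 167 [ 0.448 -0.241  0.016] [array([ 0.4524, -0.2446]), np.float64(0.0397)] green 0 0 0
button 57
traymask 0.84 ((0.4443358778953552, -0.23949870467185974), (0.14018499851226807, 0.18776187300682068), 12.8550386428833)
```

Emit:
drive_tool:
  rows:
    - [46,-3,-1,-12,0,0,0]
    - [46,0,0,-10,0,0,0]
    - [46,0,0,-6,0,0,0]
    - [0,0,0,0,0,0,0]
    - [0,0,0,0,0,0,0]

```text
time_s: 12.57
tcp_pos: [0.4374, 0.1968, 0.0246]
ee_rot: [[-0.996, -0.089, 0.0], [-0.089, 0.996, 0.0], [-0.0, 0.0, -1.0]]
wrist_force: [0.9, 0.2, 0.2]
gripper_width: 0.381
gripper_force: 0.0
```

Emit:
drive_tool:
  rows:
    - [0,0,0,0,0,0,0]
    - [0,0,0,0,0,0,0]
    - [0,0,0,0,0,0,0]
    - [0,0,0,0,0,0,0]

```text
time_s: 12.9
tcp_pos: [0.4372, 0.1966, 0.0246]
ee_rot: [[-0.996, -0.089, 0.0], [-0.089, 0.996, 0.0], [-0.0, 0.0, -1.0]]
wrist_force: [0.2, -0.5, 1.3]
gripper_width: 0.151
gripper_force: 30.0
```

Emit:
drive_tool:
  rows:
    - [0,0,0,15,0,0,0]
    - [0,0,0,30,0,0,0]
    - [0,0,0,35,0,0,0]
    - [0,1,-10,35,0,0,0]
    - [0,1,-25,25,0,0,0]

```text
time_s: 13.32
tcp_pos: [0.4406, 0.1636, 0.1675]
ee_rot: [[-0.996, -0.092, 0.005], [-0.092, 0.996, 0.003], [-0.005, 0.003, -1.0]]
wrist_force: [1.0, 0.7, -0.5]
gripper_width: 0.146
gripper_force: 30.0
```

Emit:
drive_tool:
  rows:
    - [0,1,-38,0,0,0,0]
    - [0,1,-40,0,0,0,0]
    - [0,1,-40,0,0,0,0]
    - [0,1,-40,0,0,0,0]
    - [0,1,-40,0,0,0,0]

```text
time_s: 13.73
tcp_pos: [0.4435, -0.038, 0.1645]
ee_rot: [[-0.996, -0.089, 0.001], [-0.089, 0.996, 0.0], [-0.001, 0.0, -1.0]]
wrist_force: [1.0, 0.4, -0.8]
gripper_width: 0.152
gripper_force: 30.0
```

Emit:
drive_tool:
  rows:
    - [0,1,-40,0,0,0,0]
    - [0,1,-40,0,0,0,0]
    - [0,1,-40,0,0,0,0]
    - [0,0,-40,-10,0,0,0]
    - [0,0,-40,-20,0,0,0]

```text
time_s: 14.15
tcp_pos: [0.4484, -0.2362, 0.1373]
ee_rot: [[-0.996, -0.089, 0.006], [-0.089, 0.996, -0.001], [-0.006, -0.002, -1.0]]
wrist_force: [0.8, 1.2, -0.3]
gripper_width: 0.156
gripper_force: 30.0
```

Emit:
drive_tool:
  rows:
    - [0,0,-30,-25,0,0,0]
    - [0,0,-13,-25,0,0,0]
    - [0,0,0,-20,0,0,0]
    - [0,0,0,0,0,0,0]
    - [0,0,0,0,0,0,0]

```text
time_s: 14.57
tcp_pos: [0.4463, -0.2766, 0.0648]
ee_rot: [[-0.996, -0.088, -0.003], [-0.088, 0.996, 0.001], [0.003, 0.001, -1.0]]
wrist_force: [0.6, 0.3, -0.4]
gripper_width: 0.154
gripper_force: 30.0
```

```bash
python3 r.py r3; python3 -c "
from h import *
print(sense()['tcp_pos'])"
```

```text
scene green 2429
post3 172 [ 0.611 -0.011  0.063] [array([ 0.6124, -0.0102]), np.float64(0.0004)] green 135 [ 0.563 -0.059  0.06 ] [0.661 0.039 0.068]
tray 1004 [ 0.428 -0.248  0.044] [array([ 0.4305, -0.2389]), np.float64(0.0148)] green 208 [ 0.389 -0.284  0.04 ] [ 0.467 -0.189  0.061]
button 50
traymask 0.68 ((0.4420495331287384, -0.2411193698644638), (0.14751383662223816, 0.18083436787128448), 13.696881294250488)
traymask 0.56 ((0.6456804871559143, 0.14336857199668884), (0.4397294521331787, 0.18286627531051636), 70.4623794555664)
top green 1825
post3 220 [ 0.619 -0.01   0.065] [array([ 0.6175, -0.0081]), np.float64(0.0036)] green 168 [ 0.568 -0.054  0.06 ] [0.664 0.044 0.071]
tray 130 [ 0.404 -0.239  0.045] [array([ 0.4302, -0.2377]), np.float64(0.0119)] green 49 [ 0.398 -0.267  0.051] [ 0.458 -0.185  0.067]
button 61
[ 0.44839065 -0.2763523   0.06731071]
```

View pics/r3scene.png

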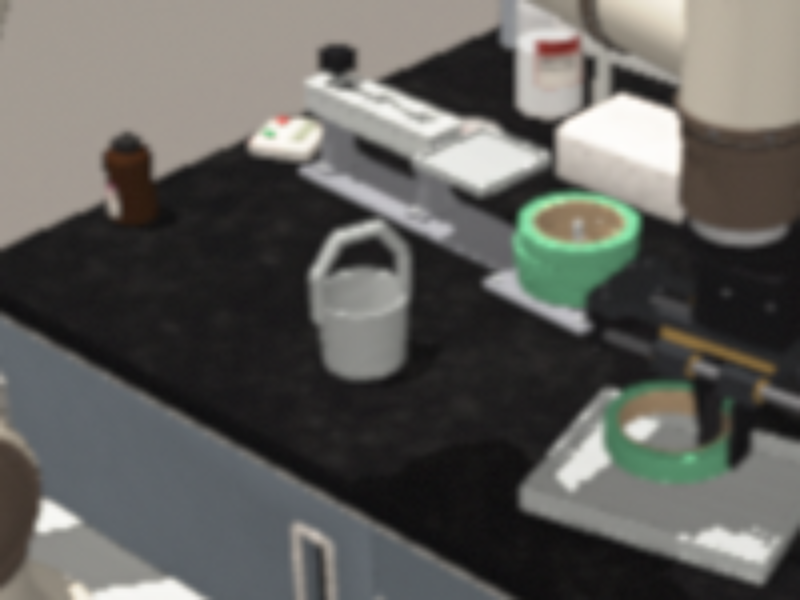

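Emit:
drive_tool:
  rows:
    - [0,-1,-1,-15,0,0,0]
    - [0,-1,-1,-10,0,0,0]
    - [0,0,0,-6,0,0,0]
    - [0,0,0,-4,0,0,0]
    - [0,0,0,0,0,0,0]

```text
time_s: 15.18
tcp_pos: [0.4448, -0.2784, 0.03]
ee_rot: [[-0.996, -0.089, -0.001], [-0.089, 0.996, 0.0], [0.001, 0.0, -1.0]]
wrist_force: [0.6, 0.5, -0.8]
gripper_width: 0.153
gripper_force: 30.0
```

Emit:
drive_tool:
  rows:
    - [0,0,0,-2,0,0,0]
    - [0,0,0,0,0,0,0]

```text
time_s: 15.35
tcp_pos: [0.4453, -0.2786, 0.0286]
ee_rot: [[-0.996, -0.089, 0.0], [-0.089, 0.996, -0.0], [-0.0, -0.0, -1.0]]
wrist_force: [0.1, 0.5, -1.2]
gripper_width: 0.15
gripper_force: 30.0
```

Emit:
drive_tool:
  rows:
    - [0,0,0,-1,0,0,0]
    - [40,0,0,0,0,0,0]
    - [40,0,0,0,0,0,0]
    - [40,0,0,0,0,0,0]
    - [40,0,0,10,0,0,0]

```text
time_s: 15.77
tcp_pos: [0.4439, -0.2782, 0.0365]
ee_rot: [[-0.996, -0.088, -0.003], [-0.088, 0.996, 0.001], [0.003, 0.002, -1.0]]
wrist_force: [0.0, -0.6, 0.8]
gripper_width: 0.356
gripper_force: 0.0
```

Emit:
drive_tool:
  rows:
    - [36,0,0,30,0,0,0]
    - [36,0,0,40,0,0,0]
    - [36,15,20,30,0,0,0]
    - [36,23,30,5,0,0,0]
    - [36,23,30,0,0,0,0]

```text
time_s: 16.18
tcp_pos: [0.5082, -0.1986, 0.1472]
ee_rot: [[-0.996, -0.087, 0.008], [-0.087, 0.996, -0.001], [-0.008, -0.002, -1.0]]
wrist_force: [0.5, -1.1, -0.7]
gripper_width: 0.368
gripper_force: 0.0
```

Emit:
drive_tool:
  rows:
    - [36,23,31,0,0,0,0]
    - [36,23,31,0,0,0,0]
    - [36,23,31,-5,0,0,0]
    - [36,23,30,-10,0,0,0]
    - [36,22,26,-15,0,0,0]

```text
time_s: 16.6
tcp_pos: [0.6223, -0.0474, 0.1149]
ee_rot: [[-0.996, -0.09, 0.005], [-0.09, 0.996, 0.0], [-0.005, -0.0, -1.0]]
wrist_force: [0.7, -1.2, -0.5]
gripper_width: 0.362
gripper_force: 0.0
```

Emit:
drive_tool:
  rows:
    - [36,0,0,-12,0,0,0]
    - [36,0,0,0,0,0,0]
    - [36,0,0,0,0,0,0]

```text
time_s: 16.85
tcp_pos: [0.6195, -0.0496, 0.1005]
ee_rot: [[-0.996, -0.089, -0.002], [-0.089, 0.996, -0.0], [0.002, -0.0, -1.0]]
wrist_force: [0.7, -0.7, 0.5]
gripper_width: 0.363
gripper_force: 0.0
```

```bash
python3 r.py r4; python3 -c "
from h import *
print(sense()['tcp_pos'])"
```

```text
scene green 2585
post3 153 [ 0.611 -0.015  0.063] [array([ 0.6145, -0.0114]), np.float64(0.0043)] green 53 [ 0.563 -0.058  0.06 ] [0.658 0.039 0.066]
tray 834 [ 0.436 -0.242  0.017] [array([ 0.4371, -0.2409]), np.float64(0.0193)] green 295 [ 0.389 -0.287  0.01 ] [ 0.488 -0.188  0.025]
button 49
traymask 0.66 ((0.45283666253089905, -0.2322966754436493), (0.1733640879392624, 0.19335108995437622), 12.470993995666504)
top green 1812
post3 95 [ 0.599 -0.013  0.064] [array([ 0.6164, -0.0096]), np.float64(0.0056)] green 65 [ 0.568 -0.053  0.06 ] [0.656 0.039 0.07 ]
tray 405 [ 0.444 -0.235  0.019] [array([ 0.4435, -0.2342]), np.float64(0.0168)] green 184 [ 0.394 -0.281  0.012] [ 0.489 -0.185  0.028]
button 59
traymask 0.74 ((0.44312968850135803, -0.23897166550159454), (0.14175643026828766, 0.18720592558383942), 13.49399471282959)
[ 0.62020705 -0.0505457   0.10206741]
```

Emit:
drive_tool:
  rows:
    - [36,-1,0,-15,0,0,0]
    - [36,0,-1,-11,0,0,0]
    - [36,0,0,-7,0,0,0]
    - [0,0,0,0,0,0,0]
    - [0,0,0,0,0,0,0]

```text
time_s: 17.47
tcp_pos: [0.6189, -0.051, 0.0673]
ee_rot: [[-0.996, -0.088, -0.001], [-0.088, 0.996, -0.0], [0.001, -0.0, -1.0]]
wrist_force: [-0.1, 0.4, 0.4]
gripper_width: 0.281
gripper_force: 0.0
```

Emit:
drive_tool:
  rows:
    - [0,0,0,0,0,0,0]
    - [0,0,0,0,0,0,0]
    - [0,0,0,0,0,0,0]
    - [0,0,0,0,0,0,0]

```text
time_s: 17.8
tcp_pos: [0.6195, -0.0506, 0.068]
ee_rot: [[-0.996, -0.089, 0.001], [-0.089, 0.996, 0.0], [-0.001, -0.0, -1.0]]
wrist_force: [0.5, -0.2, 0.3]
gripper_width: 0.185
gripper_force: 28.5
```

Emit:
drive_tool:
  rows:
    - [0,0,0,15,0,0,0]
    - [0,0,0,25,0,0,0]
    - [0,0,0,10,0,0,0]
    - [0,-23,-30,0,0,0,0]
    - [0,-25,-33,0,0,0,0]

```text
time_s: 18.22
tcp_pos: [0.5725, -0.1127, 0.1185]
ee_rot: [[-0.996, -0.092, 0.004], [-0.092, 0.996, 0.0], [-0.004, -0.0, -1.0]]
wrist_force: [0.3, -0.0, -1.3]
gripper_width: 0.183
gripper_force: 28.5
```

Emit:
drive_tool:
  rows:
    - [0,-25,-33,0,0,0,0]
    - [0,-25,-33,0,0,0,0]
    - [0,-25,-33,0,0,0,0]
    - [0,-25,-33,-5,0,0,0]
    - [0,-20,-26,-10,0,0,0]

```text
time_s: 18.63
tcp_pos: [0.45, -0.2734, 0.1037]
ee_rot: [[-0.996, -0.088, 0.003], [-0.088, 0.996, -0.001], [-0.003, -0.001, -1.0]]
wrist_force: [0.7, -0.7, -1.3]
gripper_width: 0.185
gripper_force: 28.5
```

Emit:
drive_tool:
  rows:
    - [0,-6,-7,-15,0,0,0]
    - [0,0,0,-10,0,0,0]
    - [0,0,0,0,0,0,0]
    - [0,0,0,0,0,0,0]

```text
time_s: 18.97
tcp_pos: [0.4456, -0.2783, 0.0773]
ee_rot: [[-0.996, -0.089, -0.001], [-0.089, 0.996, -0.0], [0.001, 0.0, -1.0]]
wrist_force: [-0.2, -1.0, -0.5]
gripper_width: 0.183
gripper_force: 28.5
```

```bash
python3 r.py r5; python3 -c "
from h import *
print(sense()['tcp_pos'])"
```

```text
scene green 2513
tray 1266 [ 0.426 -0.248  0.043] [array([ 0.4328, -0.2397]), np.float64(0.0121)] green 413 [ 0.387 -0.287  0.01 ] [ 0.48  -0.19   0.076]
button 47
traymask 0.59 ((0.44172707200050354, -0.2406213879585266), (0.14838005602359772, 0.18107804656028748), 13.54075813293457)
top green 1810
post3 10 [ 0.67  -0.089  0.064] [array([ 0.6682, -0.0705]), np.float64(0.009)] green 0 0 0
tray 168 [ 0.406 -0.236  0.046] [array([ 0.4293, -0.2394]), np.float64(0.0081)] green 88 [ 0.394 -0.268  0.017] [ 0.455 -0.186  0.081]
button 59
traymask 0.66 ((0.39851441979408264, -0.2622990310192108), (0.1295134574174881, 0.12250912934541702), 62.04377365112305)
[ 0.44644274 -0.27804458  0.07831786]
```

Lower to about 0.045 and release.

Emit:
drive_tool:
  rows:
    - [0,0,0,-14,0,0,0]
    - [0,0,0,-10,0,0,0]
    - [0,0,0,-6,0,0,0]
    - [0,0,0,-2,0,0,0]
    - [0,0,0,0,0,0,0]

```text
time_s: 19.58
tcp_pos: [0.4449, -0.2784, 0.045]
ee_rot: [[-0.996, -0.089, -0.001], [-0.089, 0.996, 0.0], [0.001, 0.0, -1.0]]
wrist_force: [0.1, -0.1, -0.9]
gripper_width: 0.177
gripper_force: 28.5
```

Emit:
drive_tool:
  rows:
    - [0,0,0,-1,0,0,0]
    - [0,0,0,0,0,0,0]

```text
time_s: 19.75
tcp_pos: [0.4454, -0.2787, 0.0448]
ee_rot: [[-0.996, -0.089, 0.0], [-0.089, 0.996, -0.0], [-0.0, -0.0, -1.0]]
wrist_force: [0.7, -0.4, -1.1]
gripper_width: 0.189
gripper_force: 28.5
```

Emit:
drive_tool:
  rows:
    - [0,0,0,-1.5,0,0,0]
    - [40,0,0,0,0,0,0]
    - [40,0,0,0,0,0,0]
    - [40,0,0,0,0,0,0]
    - [40,0,0,10,0,0,0]

```text
time_s: 20.17
tcp_pos: [0.4438, -0.2782, 0.0519]
ee_rot: [[-0.996, -0.088, -0.004], [-0.088, 0.996, 0.001], [0.004, 0.002, -1.0]]
wrist_force: [0.1, -0.2, 0.2]
gripper_width: 0.367
gripper_force: 0.0
```

Emit:
drive_tool:
  rows:
    - [36,0,0,30,0,0,0]
    - [36,0,0,40,0,0,0]
    - [36,15,20,15,0,0,-0.05]
    - [36,23,30,0,0,0,-0.05]
    - [36,0,0,0,0,0,-0.05]

```text
time_s: 20.58
tcp_pos: [0.4873, -0.2262, 0.1412]
ee_rot: [[-0.998, 0.06, 0.008], [0.06, 0.998, -0.001], [-0.008, -0.001, -1.0]]
wrist_force: [0.2, -0.0, 0.3]
gripper_width: 0.365
gripper_force: 0.0
```

```bash
sed -i 's/("post3",(.52,-.12,.060),(.72,.075,.071)),/("post3",(.52,-.12,.060),(.72,.075,.071)),("post2",(.52,-.085,.041),(.72,.062,.052)),("post1",(.52,-.085,.022),(.72,.062,.033)),/' r.py; python3 r.py r6;  python3 -c "
from h import *
print(sense()['tcp_pos'])"
```

```text
scene green 2653
post2 194 [ 0.611 -0.006  0.044] [array([ 0.6119, -0.0027]), np.float64(0.0011)] green 152 [ 0.563 -0.054  0.041] [0.663 0.046 0.05 ]
post1 123 [ 0.607 -0.012  0.028] [array([ 0.6048, -0.0077]), np.float64(0.0009)] green 69 [ 0.561 -0.056  0.022] [0.638 0.014 0.033]
tray 1128 [ 0.431 -0.243  0.025] [array([ 0.4319, -0.2413]), np.float64(0.0131)] green 434 [ 0.387 -0.287  0.01 ] [ 0.487 -0.192  0.044]
button 49
traymask 0.84 ((0.4532512426376343, -0.23831279575824738), (0.17280083894729614, 0.18072646856307983), 13.51693058013916)
top green 1778
post3 13 [ 0.673 -0.095  0.063] [array([ 0.6711, -0.1371]), np.float64(0.0138)] green 0 0 0
post2 101 [0.622 0.024 0.046] [array([0.6159, 0.0033]), np.float64(0.0)] green 86 [ 0.567 -0.015  0.041] [0.665 0.046 0.052]
post1 8 [0.614 0.025 0.029] [array([ 0.6047, -0.0038]), np.float64(0.0)] green 0 0 0
tray 328 [ 0.425 -0.232  0.03 ] [array([ 0.4308, -0.2317]), np.float64(0.0125)] green 132 [ 0.393 -0.28   0.031] [ 0.471 -0.185  0.047]
button 57
traymask 0.63 ((0.4394153356552124, -0.23677733540534973), (0.13530120253562927, 0.18094412982463837), 11.435107231140137)
traymask 0.36 ((0.628957986831665, 0.024427738040685654), (0.033585961908102036, 0.10084988921880722), 72.33619689941406)
[ 0.4826803  -0.22863029  0.13829207]
```

View pics/r6scene.png

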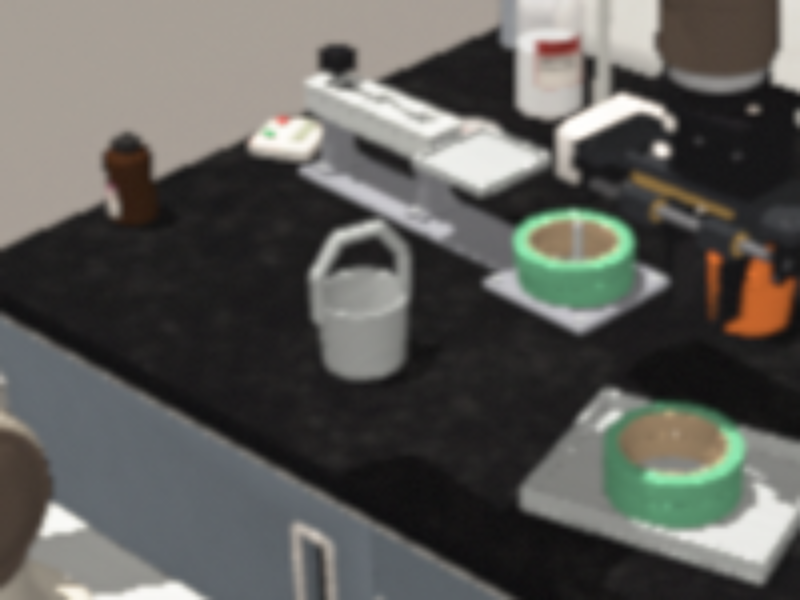

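Emit:
drive_tool:
  rows:
    - [36,9,22,0,0,0,-0.124]
    - [36,9,22,0,0,0,-0.124]
    - [36,9,22,0,0,0,-0.124]
    - [36,9,22,0,0,0,-0.124]
    - [36,9,22,0,0,0,-0.124]

```text
time_s: 21.2
tcp_pos: [0.5277, -0.1187, 0.1379]
ee_rot: [[-0.772, 0.635, -0.001], [0.635, 0.772, -0.0], [0.001, -0.001, -1.0]]
wrist_force: [0.9, -0.3, -0.5]
gripper_width: 0.357
gripper_force: 0.0
```

Emit:
drive_tool:
  rows:
    - [36,9,22,0,0,0,-0.124]
    - [36,9,22,0,0,0,-0.124]
    - [36,9,22,0,0,0,-0.124]
    - [36,9,22,0,0,0,-0.124]
    - [36,10,20,0,0,0,-0.124]

```text
time_s: 21.62
tcp_pos: [0.575, -0.0162, 0.1376]
ee_rot: [[-0.276, 0.961, -0.005], [0.961, 0.277, 0.013], [0.013, -0.001, -1.0]]
wrist_force: [2.1, 0.1, -0.3]
gripper_width: 0.365
gripper_force: 0.0
```

Emit:
drive_tool:
  rows:
    - [36,0,0,-15,0,0,0]
    - [36,0,0,-20,0,0,0]
    - [36,0,0,-15,0,0,0]
    - [36,0,0,0,0,0,0]
    - [36,0,0,0,0,0,0]

```text
time_s: 22.03
tcp_pos: [0.575, -0.0182, 0.0872]
ee_rot: [[-0.276, 0.961, -0.006], [0.961, 0.276, 0.012], [0.013, -0.002, -1.0]]
wrist_force: [0.5, 0.2, 0.7]
gripper_width: 0.36
gripper_force: 0.0
```

```bash
python3 r.py r7;  python3 -c "
from h import *
s=sense();print(s['tcp_pos'],s['ee_rot'].tolist() if hasattr(s['ee_rot'],'tolist') else s['ee_rot'],s['joints'])"
```

```text
scene green 2660
post3 24 [ 0.605 -0.048  0.067] [array([ 0.5981, -0.0537]), np.float64(0.0223)] green 0 0 0
post2 157 [ 0.605 -0.014  0.044] [array([ 0.611, -0.004]), np.float64(0.0013)] green 83 [ 0.564 -0.055  0.041] [0.659 0.038 0.048]
post1 113 [ 0.603 -0.02   0.027] [array([ 0.6058, -0.0083]), np.float64(0.001)] green 78 [ 0.564 -0.053  0.022] [0.639 0.012 0.033]
tray 1133 [ 0.43  -0.243  0.025] [array([ 0.4316, -0.2407]), np.float64(0.0131)] green 505 [ 0.387 -0.288  0.01 ] [ 0.513 -0.171  0.043]
button 48
traymask 0.9 ((0.44057294726371765, -0.2406374216079712), (0.1508820503950119, 0.1814730018377304), 13.209763526916504)
top green 1736
post3 7 [ 0.67  -0.108  0.062] [array([ 0.6727, -0.1464]), np.float64(0.0)] green 0 0 0
post2 31 [0.587 0.031 0.046] [array([0.6143, 0.0014]), np.float64(0.0)] green 21 [0.572 0.018 0.041] [0.599 0.043 0.052]
tray 426 [ 0.443 -0.233  0.03 ] [array([ 0.4429, -0.2316]), np.float64(0.0146)] green 185 [ 0.392 -0.28   0.029] [ 0.488 -0.183  0.048]
button 59
traymask 0.68 ((0.44327253103256226, -0.2368253469467163), (0.1404675990343094, 0.1814231276512146), 12.684072494506836)
[ 0.57638641 -0.01738518  0.08916017] [[-0.2761725609862033, 0.9611077796757612, -0.0007432395647885094], [0.9610228701791249, 0.2761582937108853, 0.013101137636460947], [0.012796857075035913, 0.002903904513110445, -0.999913900187201]] [  13.97516571   26.1640228   -17.07577436   -1.01633447  -46.6247346
 -177.24585065]
```

View pics/r7scene.png

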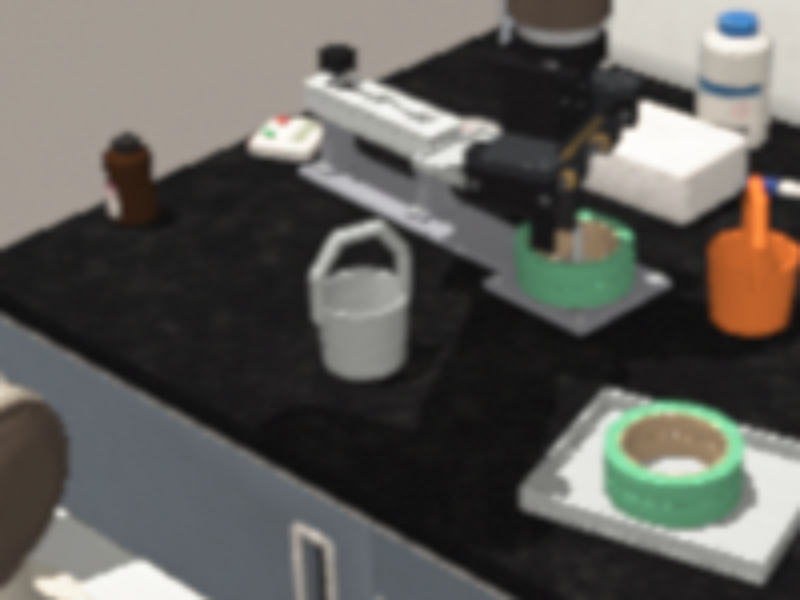

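Emit:
drive_tool:
  rows:
    - [31,0,0,0,0,0,0.1]
    - [31,0,0,0,0,0,0.1]
    - [31,0,0,0,0,0,0]
    - [31,0,0,0,0,0,0]

```text
time_s: 22.57
tcp_pos: [0.5761, -0.0171, 0.0887]
ee_rot: [[-0.459, 0.888, -0.004], [0.888, 0.46, 0.012], [0.013, 0.002, -1.0]]
wrist_force: [-0.5, 0.3, 0.3]
gripper_width: 0.318
gripper_force: 0.0
```

```bash
python3 -c "
from h import *
s=sense();print(s['tcp_pos'],np.round(s['ee_rot'],3).tolist(),s['joints'])"
```

```text
[ 0.57607662 -0.01711913  0.08871913] [[-0.459, 0.888, -0.004], [0.888, 0.46, 0.012], [0.013, 0.002, -1.0]] [  14.01067352   26.24309537  -17.01686777   -1.01064793  -46.79206692
 -165.96239463]
```

Emit:
drive_tool:
  rows:
    - [31,0,-3,-8,-0.012,-0.004,0]
    - [31,0,0,-12,0,0,0]
    - [31,0,0,-12,0,0,0]
    - [31,0,0,-7,0,0,0]
    - [31,0,0,0,0,0,0]

```text
time_s: 22.98
tcp_pos: [0.5751, -0.0203, 0.0477]
ee_rot: [[-0.46, 0.888, -0.003], [0.888, 0.46, -0.0], [0.001, -0.003, -1.0]]
wrist_force: [-0.2, 0.3, 0.7]
gripper_width: 0.312
gripper_force: 0.0
```

Emit:
drive_tool:
  rows:
    - [0,0,0,0,0,0,0]
    - [0,0,0,0,0,0,0]
    - [0,0,0,0,0,0,0]
    - [0,0,0,0,0,0,0]

```text
time_s: 23.32
tcp_pos: [0.5761, -0.0201, 0.0496]
ee_rot: [[-0.462, 0.887, -0.0], [0.887, 0.462, 0.0], [0.0, -0.0, -1.0]]
wrist_force: [1.2, -1.0, 0.1]
gripper_width: 0.186
gripper_force: 30.5
```

Emit:
drive_tool:
  rows:
    - [0,0,0,15,0,0,0]
    - [0,0,0,25,0,0,0]
    - [0,0,0,25,0,0,0]
    - [0,-15,-22,5,0,0,0]
    - [0,-23,-32,0,0,0,0]

```text
time_s: 23.73
tcp_pos: [0.5409, -0.0729, 0.1218]
ee_rot: [[-0.465, 0.885, 0.006], [0.885, 0.465, 0.0], [-0.003, 0.006, -1.0]]
wrist_force: [1.5, -0.8, 0.0]
gripper_width: 0.185
gripper_force: 30.5
```

Emit:
drive_tool:
  rows:
    - [0,-23,-32,0,0,0,0]
    - [0,-23,-32,0,0,0,0]
    - [0,-23,-32,0,0,0,0]
    - [0,-23,-32,0,0,0,0]
    - [0,-23,-32,-5,0,0,0]

```text
time_s: 24.15
tcp_pos: [0.4219, -0.2354, 0.1151]
ee_rot: [[-0.462, 0.887, 0.001], [0.887, 0.462, -0.001], [-0.001, 0.001, -1.0]]
wrist_force: [1.2, -1.2, -0.4]
gripper_width: 0.186
gripper_force: 30.5
```

Emit:
drive_tool:
  rows:
    - [0,-17,-23,-10,0,0,0]
    - [0,0,0,-10,0,0,0]
    - [0,0,0,0,0,0,0]
    - [0,0,0,0,0,0,0]

```text
time_s: 24.48
tcp_pos: [0.4054, -0.2573, 0.094]
ee_rot: [[-0.461, 0.887, -0.002], [0.887, 0.461, -0.0], [0.001, -0.002, -1.0]]
wrist_force: [-0.2, -0.0, -0.2]
gripper_width: 0.184
gripper_force: 30.5
```

```bash
sed -i 's/,("tray",(.33,-.36,.01),(.56,-.11,.1))/,("t4",(.36,-.33,.073),(.53,-.14,.086)),("t3",(.36,-.33,.055),(.53,-.14,.066)),("t2",(.36,-.33,.036),(.53,-.14,.046))/' r.py; python3 r.py r8;  python3 -c "
from h import *
s=sense();print(s['tcp_pos'],s['joints'],s['gripper_width'])"
```

```text
scene green 2536
post3 11 [ 0.659 -0.06   0.064] [array([ 0.6668, -0.0732]), np.float64(0.0261)] green 0 0 0
post2 6 [ 0.613 -0.008  0.047] [array([0.6095, 0.0295]), np.float64(0.0)] green 0 0 0
post1 165 [ 0.605 -0.004  0.025] [array([ 0.6133, -0.0029]), np.float64(0.0011)] green 127 [ 0.562 -0.055  0.022] [0.665 0.045 0.029]
t4 133 [ 0.413 -0.265  0.079] [array([ 0.4296, -0.244 ]), np.float64(0.0)] green 79 [ 0.389 -0.288  0.073] [ 0.457 -0.223  0.086]
t2 194 [ 0.419 -0.25   0.039] [array([ 0.4371, -0.2372]), np.float64(0.0001)] green 120 [ 0.388 -0.286  0.036] [ 0.476 -0.19   0.043]
button 51
traymask 0.64 ((0.4522969722747803, -0.23815536499023438), (0.1725466549396515, 0.18143512308597565), 13.450515747070312)
top green 1795
post3 9 [ 0.671 -0.088  0.062] [array([ 0.6695, -0.0711]), np.float64(0.0098)] green 0 0 0
post1 203 [ 0.617 -0.001  0.027] [array([ 6.18e-01, -3.00e-04]), np.float64(0.0002)] green 157 [ 0.569 -0.049  0.022] [0.666 0.046 0.033]
t4 10 [ 0.406 -0.21   0.08 ] [array([ 0.43  , -0.2296]), np.float64(0.0)] green 7 [ 0.398 -0.213  0.077] [ 0.424 -0.187  0.081]
t2 31 [ 0.407 -0.209  0.04 ] [array([ 0.4364, -0.2305]), np.float64(0.0)] green 26 [ 0.393 -0.241  0.036] [ 0.43  -0.186  0.045]
button 60
traymask 0.57 ((0.43636631965637207, -0.24678775668144226), (0.08889742195606232, 0.21002280712127686), 39.01411437988281)
[ 0.40675763 -0.25664008  0.09455967] [-1.28263093e+01  1.79536351e+01 -3.05747197e+01  4.14328129e-02
 -4.14658891e+01 -1.39613608e+02] 0.18164680653138082
```

Emit:
drive_tool:
  rows:
    - [0,0,0,-13,0,0,0]
    - [0,0,0,-9,0,0,0]
    - [0,0,0,-5,0,0,0]
    - [0,0,0,-2,0,0,0]
    - [0,0,0,0,0,0,0]

```text
time_s: 25.1
tcp_pos: [0.4056, -0.2569, 0.0644]
ee_rot: [[-0.462, 0.887, -0.003], [0.887, 0.462, 0.0], [0.001, -0.002, -1.0]]
wrist_force: [-0.1, -0.3, -0.6]
gripper_width: 0.181
gripper_force: 30.5
```

Emit:
drive_tool:
  rows:
    - [0,0,0,-1,0,0,0]
    - [0,0,0,0,0,0,0]

```text
time_s: 25.27
tcp_pos: [0.406, -0.2572, 0.0641]
ee_rot: [[-0.462, 0.887, -0.001], [0.887, 0.462, -0.0], [0.0, -0.001, -1.0]]
wrist_force: [1.0, -0.0, -1.5]
gripper_width: 0.185
gripper_force: 30.5
```

Emit:
drive_tool:
  rows:
    - [0,0,0,-1.5,0,0,0]
    - [40,0,0,0,0,0,0]
    - [40,0,0,0,0,0,0]
    - [40,0,0,0,0,0,0]
    - [40,0,0,10,0,0,0]

```text
time_s: 25.68
tcp_pos: [0.4045, -0.2568, 0.0712]
ee_rot: [[-0.461, 0.887, -0.005], [0.887, 0.461, 0.001], [0.003, -0.004, -1.0]]
wrist_force: [0.0, 0.0, 1.6]
gripper_width: 0.369
gripper_force: 0.0
```

Emit:
drive_tool:
  rows:
    - [40,0,0,25,0,0,0]
    - [40,0,0,35,0,0,0.0]
    - [31,10,15,15,0,0,0.124]
    - [31,10,15,0,0,0,0.124]
    - [31,10,15,0,0,0,0.124]

```text
time_s: 26.1
tcp_pos: [0.4367, -0.2119, 0.1491]
ee_rot: [[-0.756, 0.655, 0.003], [0.655, 0.756, -0.001], [-0.003, 0.001, -1.0]]
wrist_force: [-0.6, 0.3, -0.8]
gripper_width: 0.324
gripper_force: 0.0
```

Emit:
drive_tool:
  rows:
    - [31,10,15,0,0,0,0.124]
    - [31,10,15,0,0,0,0.124]
    - [31,10,15,0,0,0,0.124]
    - [31,10,15,0,0,0,0.124]
    - [31,10,15,0,0,0,0.124]

```text
time_s: 26.52
tcp_pos: [0.486, -0.1363, 0.1475]
ee_rot: [[-0.996, 0.093, -0.001], [0.093, 0.996, -0.001], [0.0, -0.001, -1.0]]
wrist_force: [-0.1, -0.9, 0.3]
gripper_width: 0.31
gripper_force: 0.0
```

Emit:
drive_tool:
  rows:
    - [31,10,15,0,0,0,0.124]
    - [31,10,15,0,0,0,0.124]
    - [31,10,15,0,0,0,0.124]
    - [31,10,15,0,0,0,0.124]
    - [31,10,15,0,0,0,0.124]

```text
time_s: 26.93
tcp_pos: [0.536, -0.0613, 0.1474]
ee_rot: [[-0.864, -0.503, 0.0], [-0.503, 0.864, -0.001], [0.001, -0.001, -1.0]]
wrist_force: [0.4, 0.4, -0.1]
gripper_width: 0.31
gripper_force: 0.0
```

Emit:
drive_tool:
  rows:
    - [31,10,15,0,0,0,0.124]
    - [31,10,15,0,0,0,0.124]
    - [31,10,15,0,0,0,0.124]
    - [31,9,15,0,0,0,0.124]
    - [31,0,3,0,0,0,0.124]

```text
time_s: 27.35
tcp_pos: [0.5764, 0.0028, 0.1473]
ee_rot: [[-0.409, -0.912, 0.002], [-0.912, 0.409, -0.001], [-0.0, -0.003, -1.0]]
wrist_force: [0.1, -0.7, 0.5]
gripper_width: 0.306
gripper_force: 0.0
```

Emit:
drive_tool:
  rows:
    - [31,0,0,-20,0,0,0.124]
    - [31,0,0,-25,0,0,0.124]
    - [31,0,0,-15,0,0,0.124]
    - [31,0,0,-5,0,0,0]
    - [31,0,0,0,0,0,0]

```text
time_s: 27.77
tcp_pos: [0.5738, 0.0006, 0.081]
ee_rot: [[-0.061, -0.998, -0.002], [-0.998, 0.061, -0.002], [0.002, 0.002, -1.0]]
wrist_force: [0.0, 0.2, 0.3]
gripper_width: 0.308
gripper_force: 0.0
```

```bash
python3 r.py r9;  python3 -c "
from h import *
s=sense();print(s['tcp_pos'],s['joints'],np.round(s['ee_rot'],3).tolist())"
```

```text
scene green 2752
post3 48 [ 0.593 -0.02   0.065] [array([ 0.582 , -0.0385]), np.float64(0.0176)] green 2 [ 0.58  -0.006  0.064] [ 0.583 -0.003  0.064]
post2 7 [ 0.611 -0.01   0.047] [array([ 0.6177, -0.0483]), np.float64(0.0)] green 0 0 0
post1 182 [ 0.612 -0.009  0.025] [array([ 0.6145, -0.0035]), np.float64(0.0012)] green 93 [ 0.566 -0.053  0.022] [0.665 0.044 0.03 ]
t3 297 [ 0.437 -0.239  0.058] [array([ 0.439 , -0.2377]), np.float64(0.0001)] green 233 [ 0.389 -0.287  0.055] [ 0.49  -0.188  0.063]
t2 179 [ 0.43  -0.242  0.041] [array([ 0.4324, -0.2405]), np.float64(0.0)] green 102 [ 0.389 -0.287  0.036] [ 0.451 -0.211  0.046]
button 50
traymask 0.91 ((0.4498147964477539, -0.2327747642993927), (0.16960930824279785, 0.19332396984100342), 13.9247407913208)
traymask 0.55 ((0.4299941956996918, -0.23960742354393005), (0.08916735649108887, 0.08516409993171692), 67.22286224365234)
top green 1775
post3 10 [ 0.681 -0.11   0.063] [array([ 0.678 , -0.1431]), np.float64(0.0)] green 0 0 0
post1 37 [ 0.608 -0.038  0.028] [array([ 0.6165, -0.0008]), np.float64(0.0)] green 21 [ 0.585 -0.049  0.022] [ 0.634 -0.031  0.033]
t3 191 [ 0.443 -0.234  0.059] [array([ 0.4419, -0.233 ]), np.float64(0.0)] green 151 [ 0.395 -0.281  0.055] [ 0.488 -0.186  0.064]
t2 31 [ 0.437 -0.229  0.041] [array([ 0.4353, -0.2258]), np.float64(0.0)] green 14 [ 0.393 -0.249  0.036] [ 0.437 -0.184  0.046]
button 60
traymask 0.98 ((0.4436626434326172, -0.23960468173027039), (0.1417900025844574, 0.18799351155757904), 13.726539611816406)
[0.57563526 0.00101589 0.08374576] [ 16.25696523  26.36662535 -18.15090688   0.10425894 -45.27098349
 -19.70712862] [[-0.059, -0.998, 0.004], [-0.998, 0.059, -0.0], [-0.0, -0.004, -1.0]]
```

View pics/r9scene.png

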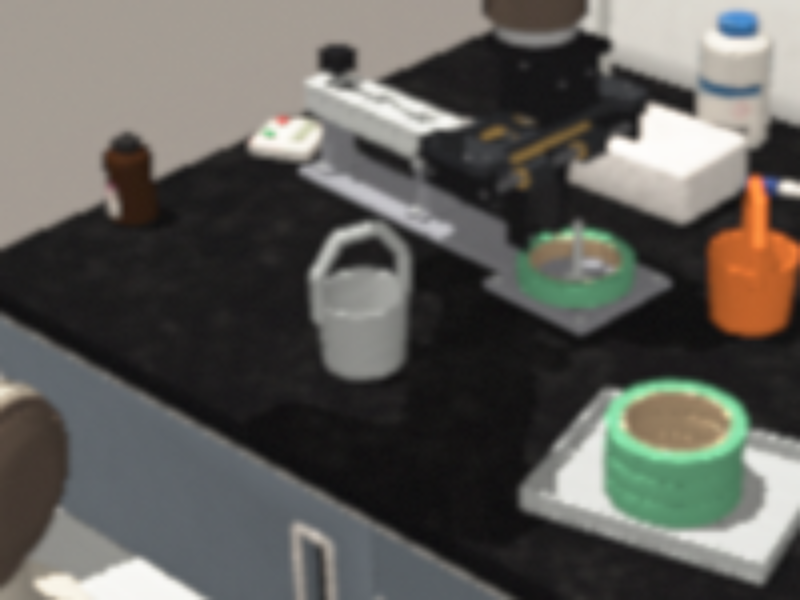

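Emit:
drive_tool:
  rows:
    - [31,0,0,-15,0,0,0]
    - [31,0,0,-15,0,0,0]
    - [31,0,0,-12,0,0,0]
    - [31,0,0,-6,0,0,0]
    - [31,0,0,-2,0,0,0]

```text
time_s: 28.38
tcp_pos: [0.5749, 0.0008, 0.0324]
ee_rot: [[-0.058, -0.998, 0.002], [-0.998, 0.058, -0.001], [0.001, -0.002, -1.0]]
wrist_force: [0.0, -0.5, 0.9]
gripper_width: 0.31
gripper_force: 0.0
```

Emit:
drive_tool:
  rows:
    - [31,0,0,0,0,0,0]

```text
time_s: 28.47
tcp_pos: [0.575, 0.0009, 0.0328]
ee_rot: [[-0.058, -0.998, 0.002], [-0.998, 0.058, -0.001], [0.001, -0.002, -1.0]]
wrist_force: [0.2, -0.1, -0.2]
gripper_width: 0.31
gripper_force: 0.0
```

Emit:
drive_tool:
  rows:
    - [0,0,0,-1,0,0,0]
    - [0,0,0,0,0,0,0]
    - [0,0,0,0,0,0,0]
    - [0,0,0,0,0,0,0]
    - [0,0,0,0,0,0,0]

```text
time_s: 28.88
tcp_pos: [0.5753, 0.0012, 0.0323]
ee_rot: [[-0.057, -0.998, 0.003], [-0.998, 0.057, -0.0], [0.0, -0.003, -1.0]]
wrist_force: [0.5, 0.8, 3.7]
gripper_width: 0.179
gripper_force: 30.8
```

Emit:
drive_tool:
  rows:
    - [0,0,0,15,0,0,0]
    - [0,0,0,30,0,0,0]
    - [0,0,0,35,0,0,0]
    - [0,0,-2,20,0,0,0]
    - [0,-15,-24,5,0,0,0]

```text
time_s: 29.3
tcp_pos: [0.5642, -0.0229, 0.1407]
ee_rot: [[-0.053, -0.999, 0.012], [-0.999, 0.053, 0.0], [-0.001, -0.012, -1.0]]
wrist_force: [1.5, -0.4, -0.0]
gripper_width: 0.18
gripper_force: 30.7
```

Emit:
drive_tool:
  rows:
    - [0,-23,-31,0,0,0,0]
    - [0,-23,-31,0,0,0,0]
    - [0,-23,-31,0,0,0,0]
    - [0,-23,-31,0,0,0,0]
    - [0,-23,-31,0,0,0,0]

```text
time_s: 29.72
tcp_pos: [0.4424, -0.181, 0.136]
ee_rot: [[-0.057, -0.998, -0.0], [-0.998, 0.057, -0.0], [0.0, 0.0, -1.0]]
wrist_force: [-0.0, 0.1, -0.5]
gripper_width: 0.184
gripper_force: 30.7
```

Emit:
drive_tool:
  rows:
    - [0,-23,-30,0,0,0,0]
    - [0,-16,-20,-5,0,0,0]
    - [0,-5,-5,-10,0,0,0]
    - [0,0,0,-7,0,0,0]
    - [0,0,0,0,0,0,0]

```text
time_s: 30.13
tcp_pos: [0.399, -0.2349, 0.1128]
ee_rot: [[-0.059, -0.998, -0.003], [-0.998, 0.059, 0.001], [-0.0, 0.003, -1.0]]
wrist_force: [-0.1, -0.1, -1.0]
gripper_width: 0.183
gripper_force: 30.7
```

```bash
python3 r.py r10;  python3 -c "
from h import *
s=sense();print(s['tcp_pos'],s['joints'],np.round(s['ee_rot'],3).tolist())"
```

```text
scene green 2604
t4 6 [ 0.465 -0.242  0.086] [array([ 0.4398, -0.2395]), np.float64(0.0)] green 0 0 0
t3 193 [ 0.425 -0.25   0.058] [array([ 0.4391, -0.2381]), np.float64(0.0001)] green 120 [ 0.389 -0.287  0.055] [ 0.484 -0.199  0.063]
t2 122 [ 0.413 -0.252  0.041] [array([ 0.4316, -0.241 ]), np.float64(0.0)] green 98 [ 0.389 -0.287  0.036] [ 0.45  -0.214  0.046]
button 46
traymask 0.67 0
traymask 0.59 ((0.4411638081073761, -0.24107125401496887), (0.147613525390625, 0.18087753653526306), 13.03254222869873)
top green 1548
post3 8 [ 0.66  -0.069  0.062] [array([ 0.6571, -0.0607]), np.float64(0.0131)] green 0 0 0
button 58
traymask 0.51 ((0.3940753638744354, -0.1794946938753128), (0.06538532674312592, 0.04763293266296387), 15.602445602416992)
[ 0.40162376 -0.23458179  0.11464897] [-10.17260399  14.81243887 -31.44027934   0.04674183 -43.63548279
   6.92837811] [[-0.056, -0.998, 0.002], [-0.998, 0.056, -0.001], [0.001, -0.002, -1.0]]
```

View pics/r10scene.png

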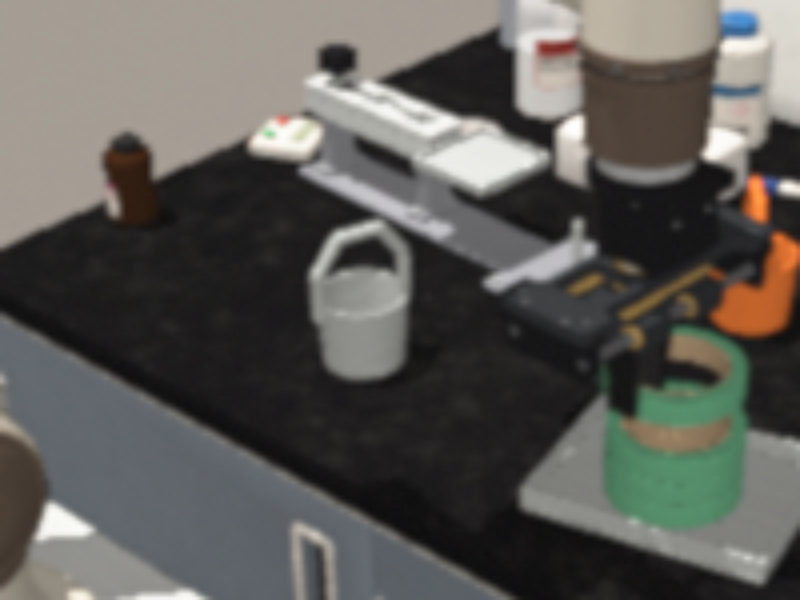

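Roll_1 hovers right over the stack. Lower.

Emit:
drive_tool:
  rows:
    - [0,0,0,-12,0,0,0]
    - [0,0,0,-8,0,0,0]
    - [0,0,0,-5,0,0,0]
    - [0,0,0,-3,0,0,0]
    - [0,0,0,0,0,0,0]

```text
time_s: 30.75
tcp_pos: [0.4005, -0.2348, 0.0858]
ee_rot: [[-0.057, -0.998, -0.0], [-0.998, 0.057, -0.0], [0.0, 0.0, -1.0]]
wrist_force: [0.2, 0.3, -1.1]
gripper_width: 0.181
gripper_force: 30.7
```

Emit:
drive_tool:
  rows:
    - [0,0,0,-2,0,0,0]
    - [0,0,0,0,0,0,0]

```text
time_s: 30.92
tcp_pos: [0.4009, -0.2351, 0.0844]
ee_rot: [[-0.057, -0.998, 0.002], [-0.998, 0.057, -0.001], [0.001, -0.002, -1.0]]
wrist_force: [-0.7, 0.6, -1.1]
gripper_width: 0.179
gripper_force: 30.7
```

Emit:
drive_tool:
  rows:
    - [0,0,0,-1.5,0,0,0]
    - [40,0,0,0,0,0,0]
    - [40,0,0,0,0,0,0]
    - [40,0,0,0,0,0,0]
    - [40,0,0,10,0,0,0]

```text
time_s: 31.33
tcp_pos: [0.3995, -0.2348, 0.0917]
ee_rot: [[-0.058, -0.998, -0.002], [-0.998, 0.058, 0.0], [-0.0, 0.002, -1.0]]
wrist_force: [-0.2, 0.3, 0.5]
gripper_width: 0.367
gripper_force: 0.0
```

Emit:
drive_tool:
  rows:
    - [40,0,0,25,0,0,0]
    - [40,0,0,35,0,0,0]
    - [75,10,15,35,0,0,0]
    - [75,15,35,0,0,0,-0.123]
    - [75,16,35,0,0,0,-0.123]

```text
time_s: 31.75
tcp_pos: [0.4401, -0.1575, 0.1906]
ee_rot: [[-0.281, -0.96, 0.008], [-0.96, 0.281, -0.001], [-0.001, -0.008, -1.0]]
wrist_force: [0.2, -0.4, -1.1]
gripper_width: 0.548
gripper_force: 0.0
```

Emit:
drive_tool:
  rows:
    - [75,15,35,0,0,0,-0.123]
    - [75,15,35,0,0,0,-0.123]
    - [75,15,35,0,0,0,-0.123]
    - [75,15,35,0,0,0,-0.123]
    - [75,15,35,0,0,0,-0.123]

```text
time_s: 32.17
tcp_pos: [0.5106, 0.0102, 0.1881]
ee_rot: [[-0.763, -0.646, 0.001], [-0.646, 0.763, -0.001], [0.0, -0.001, -1.0]]
wrist_force: [0.9, -0.3, 0.2]
gripper_width: 0.747
gripper_force: 0.0
```

Emit:
drive_tool:
  rows:
    - [75,15,35,0,0,0,-0.123]
    - [75,15,35,0,0,0,-0.123]
    - [75,15,35,0,0,0,-0.123]
    - [75,15,35,0,0,0,-0.123]
    - [75,15,35,0,0,0,-0.123]

```text
time_s: 32.58
tcp_pos: [0.5857, 0.1854, 0.1879]
ee_rot: [[-0.996, -0.088, -0.0], [-0.088, 0.996, -0.001], [0.0, -0.001, -1.0]]
wrist_force: [-0.2, 0.7, -1.1]
gripper_width: 0.75
gripper_force: 0.0
```

Emit:
drive_tool:
  rows:
    - [75,15,35,0,0,0,-0.123]
    - [75,15,34,0,0,0,0]
    - [75,14,20,0,0,0,0]
    - [75,0,0,0,0,0,0]
    - [75,0,0,0,0,0,0]

```text
time_s: 33.0
tcp_pos: [0.6292, 0.2736, 0.1866]
ee_rot: [[-1.0, 0.028, -0.002], [0.028, 1.0, -0.002], [0.002, -0.002, -1.0]]
wrist_force: [0.0, -0.1, 0.2]
gripper_width: 0.746
gripper_force: 0.0
```

```bash
python3 r.py r11;  python3 -c "
from h import *
s=sense();print(s['tcp_pos'],s['joints'],np.round(s['ee_rot'],3).tolist())"
```

```text
scene green 2751
post3 7 [ 0.676 -0.075  0.065] [array([ 0.6724, -0.0746]), np.float64(0.0212)] green 0 0 0
t4 319 [ 0.436 -0.238  0.077] [array([ 0.4388, -0.2357]), np.float64(0.0001)] green 251 [ 0.389 -0.285  0.073] [ 0.49  -0.186  0.081]
t3 208 [ 0.433 -0.243  0.06 ] [array([ 0.4369, -0.2388]), np.float64(0.0)] green 118 [ 0.389 -0.286  0.055] [ 0.457 -0.213  0.066]
t2 154 [ 0.427 -0.243  0.041] [array([ 0.434 , -0.2397]), np.float64(0.0)] green 95 [ 0.388 -0.288  0.036] [ 0.45  -0.212  0.046]
button 50
traymask 0.61 ((0.4408417344093323, -0.24066203832626343), (0.14734259247779846, 0.18220412731170654), 13.324999809265137)
top green 1740
post3 9 [ 0.668 -0.086  0.063] [array([ 0.6647, -0.0692]), np.float64(0.009)] green 0 0 0
t4 225 [ 0.441 -0.233  0.078] [array([ 0.4413, -0.2319]), np.float64(0.0)] green 180 [ 0.393 -0.28   0.073] [ 0.489 -0.184  0.085]
t3 19 [ 0.441 -0.233  0.062] [array([ 0.435 , -0.2274]), np.float64(0.0)] green 7 [ 0.396 -0.249  0.058] [ 0.468 -0.183  0.066]
t2 30 [ 0.432 -0.23   0.041] [array([ 0.4356, -0.2258]), np.float64(0.0)] green 15 [ 0.393 -0.236  0.036] [ 0.433 -0.183  0.044]
button 25
traymask 0.81 ((0.44584420323371887, -0.23902876675128937), (0.14456310868263245, 0.18611472845077515), 13.352965354919434)
[0.62891505 0.27137036 0.18820245] [ 3.68456529e+01  2.99852160e+01  5.57416727e+00  3.73952707e-02
 -6.56761798e+01 -1.28602929e+02] [[-1.0, 0.03, -0.001], [0.03, 1.0, -0.001], [0.001, -0.001, -1.0]]
```

View pics/r11scene.png

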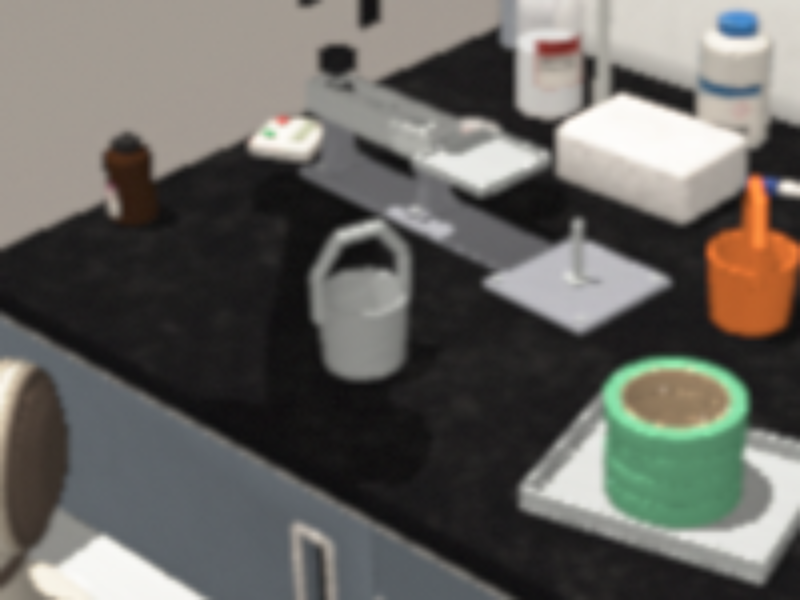

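Emit:
drive_tool:
  rows:
    - [75,6,16,0,0,0,-0.053]
    - [75,0,0,-15,0,0,0]
    - [75,0,0,-15,0,0,0]
    - [75,0,0,0,0,0,0]
    - [75,0,0,0,0,0,0]

```text
time_s: 33.62
tcp_pos: [0.6348, 0.2874, 0.1577]
ee_rot: [[-0.997, 0.083, -0.002], [0.083, 0.997, -0.003], [0.002, -0.003, -1.0]]
wrist_force: [0.3, -0.2, -0.0]
gripper_width: 0.753
gripper_force: 0.0
```

Emit:
drive_tool:
  rows:
    - [75,0,0,-12,0,0,0]
    - [75,0,0,-10,0,0,0]
    - [75,0,0,-6,0,0,0]
    - [75,0,0,-3,0,0,0]
    - [75,0,0,0,0,0,0]

```text
time_s: 34.03
tcp_pos: [0.6348, 0.2881, 0.1256]
ee_rot: [[-0.997, 0.082, -0.003], [0.082, 0.997, -0.002], [0.002, -0.003, -1.0]]
wrist_force: [0.0, -0.4, -0.4]
gripper_width: 0.751
gripper_force: 0.0
```

Emit:
drive_tool:
  rows:
    - [0,0,0,0,0,0,0]
    - [0,0,0,0,0,0,0]
    - [0,0,0,0,0,0,0]
    - [0,0,0,0,0,0,0]
    - [0,0,0,0,0,0,0]

```text
time_s: 34.45
tcp_pos: [0.6354, 0.2886, 0.1273]
ee_rot: [[-0.997, 0.082, -0.0], [0.082, 0.997, -0.001], [0.0, -0.001, -1.0]]
wrist_force: [0.0, -0.2, -0.1]
gripper_width: 0.459
gripper_force: 0.0
```

Emit:
drive_tool:
  rows:
    - [0,0,0,0,0,0,0]
    - [0,0,0,0,0,0,0]
    - [0,0,0,0,0,0,0]
    - [0,0,0,0,0,0,0]

```text
time_s: 34.78
tcp_pos: [0.6354, 0.2886, 0.127]
ee_rot: [[-0.997, 0.081, -0.0], [0.081, 0.997, -0.001], [0.0, -0.001, -1.0]]
wrist_force: [0.4, 0.3, 0.2]
gripper_width: 0.297
gripper_force: 30.0
```

Emit:
drive_tool:
  rows:
    - [0,0,0,-3,0,0,0]
    - [0,0,0,-3,0,0,0]
    - [0,0,0,-2,0,0,0]
    - [0,0,0,0,0,0,0]

```text
time_s: 35.12
tcp_pos: [0.6355, 0.2887, 0.1194]
ee_rot: [[-0.997, 0.082, 0.0], [0.082, 0.997, -0.001], [-0.0, -0.001, -1.0]]
wrist_force: [-2.2, -0.4, 5.2]
gripper_width: 0.296
gripper_force: 30.0
```

Emit:
drive_tool:
  rows:
    - [0,-0.5,-6,0,0,0,0]
    - [0,-0.7,-11,0,0,0,0]
    - [0,-0.7,-11,0,0,0,0]
    - [0,-0.7,-11,0,0,0,0]
    - [0,-0.7,-11,0,0,0,0]

```text
time_s: 35.53
tcp_pos: [0.6322, 0.2391, 0.12]
ee_rot: [[-0.997, 0.081, 0.001], [0.081, 0.997, 0.0], [-0.001, 0.0, -1.0]]
wrist_force: [-2.6, 1.9, 6.4]
gripper_width: 0.297
gripper_force: 30.0
```

Emit:
drive_tool:
  rows:
    - [0,-0.7,-11,0,0,0,0]
    - [0,-0.8,-12,0,0,0,0]
    - [0,-0.8,-12,0,0,0,0]
    - [0,-0.8,-12,0,0,0,0]
    - [0,-0.8,-10,0,0,0,0]

```text
time_s: 35.95
tcp_pos: [0.6284, 0.1816, 0.1199]
ee_rot: [[-0.997, 0.082, 0.001], [0.082, 0.997, -0.0], [-0.001, -0.0, -1.0]]
wrist_force: [-1.5, 3.2, 5.9]
gripper_width: 0.293
gripper_force: 30.0
```

Emit:
drive_tool:
  rows:
    - [0,0,-3,0,0,0,0]
    - [0,0,0,0,0,0,0]
    - [0,0,0,0,0,0,0]

```text
time_s: 36.2
tcp_pos: [0.6282, 0.1779, 0.1198]
ee_rot: [[-0.997, 0.082, -0.0], [0.082, 0.997, -0.002], [0.0, -0.002, -1.0]]
wrist_force: [-2.0, -1.1, 5.7]
gripper_width: 0.295
gripper_force: 30.0
```

Emit:
drive_tool:
  rows:
    - [0,0,1,1,0,0,0]
    - [0,0,0,3,0,0,0]
    - [0,0,0,4,0,0,0]
    - [0,0,0,0,0,0,0]

```text
time_s: 36.53
tcp_pos: [0.6282, 0.179, 0.1269]
ee_rot: [[-0.997, 0.082, -0.001], [0.082, 0.997, -0.002], [0.001, -0.002, -1.0]]
wrist_force: [-0.9, -2.7, 3.1]
gripper_width: 0.298
gripper_force: 30.0
```

Emit:
drive_tool:
  rows:
    - [0,0,0,1,0,0,0]
    - [60,0,0,0,0,0,0]
    - [60,0,0,0,0,0,0]
    - [60,0,0,0,0,0,0]
    - [60,0,0,5,0,0,0]

```text
time_s: 36.95
tcp_pos: [0.6273, 0.1796, 0.1318]
ee_rot: [[-0.997, 0.083, -0.003], [0.083, 0.997, -0.002], [0.003, -0.002, -1.0]]
wrist_force: [-0.4, -0.6, -1.2]
gripper_width: 0.516
gripper_force: 0.0
```

Emit:
drive_tool:
  rows:
    - [60,0,0,25,0,0,0]
    - [60,0,0,35,0,0,0]
    - [60,-15,0,35,0,0,0]
    - [60,-35,0,10,0,0,0]
    - [60,-35,0,0,0,0,0]

```text
time_s: 37.37
tcp_pos: [0.5445, 0.1805, 0.2421]
ee_rot: [[-0.997, 0.083, 0.007], [0.083, 0.997, 0.003], [-0.007, 0.003, -1.0]]
wrist_force: [-1.0, 0.3, 1.0]
gripper_width: 0.599
gripper_force: 0.0
```

```bash
cat > f.py <<'E'
from h import *
for n in("scene","top"):
    c=capture(n); W=cloud(c).reshape(-1,3)
    for nm,lo,hi in [("button",(.57,.13,.11),(.68,.34,.14)),("shelf",(.55,-.06,.077),(.68,.06,.09)),("bottle",(.41,.33,.06),(.5,.41,.09)),("handle",(.36,-.01,.105),(.48,.11,.125)),("tape",(.36,-.33,.073),(.53,-.14,.086))]:
        p=W[np.all((W>lo)&(W<hi),1)]; print(n,nm,len(p),p.mean(0).round(3),p.max(0).round(3))
    cv2.imwrite(f"pics/f{n}.png",cv2.resize(c["frame"][130:280,130:330,::-1],None,fx=4,fy=4))
E
python3 f.py
```

```text
scene button 64 [0.624 0.176 0.121] [0.641 0.195 0.128]
scene shelf 358 [0.615 0.    0.08 ] [0.663 0.059 0.088]
scene bottle 76 [0.451 0.368 0.069] [0.471 0.394 0.079]
scene handle 54 [0.419 0.05  0.112] [0.444 0.063 0.12 ]
scene tape 322 [ 0.437 -0.238  0.077] [ 0.489 -0.186  0.081]f.py:5: RuntimeWarning: Mean of empty slice.
  p=W[np.all((W>lo)&(W<hi),1)]; print(n,nm,len(p),p.mean(0).round(3),p.max(0).round(3))
  ret = um.true_divide(
Traceback (most recent call last):
  File "f.py", line 5, in <module>
    p=W[np.all((W>lo)&(W<hi),1)]; print(n,nm,len(p),p.mean(0).round(3),p.max(0).round(3))
                                                                       ~~~~~^^^
ValueError: zero-size array to reduction operation maximum which has no identity
```

View pics/fscene.png

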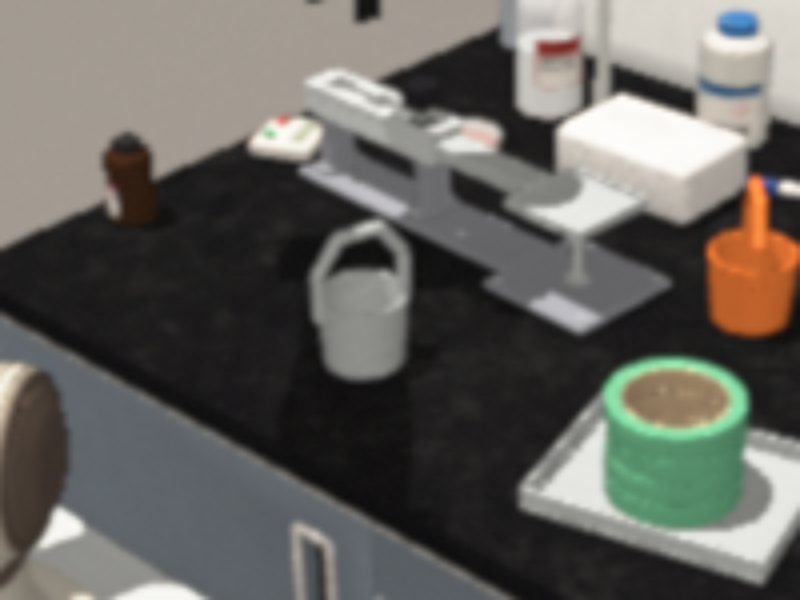

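Emit:
drive_tool:
  rows:
    - [60,-25,-35,0,0,0,0]
    - [60,-25,-35,0,0,0,0]
    - [60,-10,-35,0,0,0,0]
    - [60,0,-35,0,0,0,0]
    - [60,0,0,0,0,0,0]

```text
time_s: 37.88
tcp_pos: [0.4835, 0.0379, 0.2387]
ee_rot: [[-0.996, 0.086, -0.001], [0.086, 0.996, -0.001], [0.0, -0.002, -1.0]]
wrist_force: [1.1, 0.4, 0.8]
gripper_width: 0.598
gripper_force: 0.0
```

```bash
python3 m.py | grep -E "button|cam|bottle|shelfrim"; python3 r.py r12 | grep -E "t4|tray"
```

```text
cam 0
button 38 mean [0.623 0.177 0.125] rect [0.625 0.18 ] [0.039 0.026] 65.3 circ [0.629 0.178] 0.021 axis -132.3
shelfrim 354 mean [ 0.616 -0.     0.08 ] rect [0.616 0.004] [0.111 0.092] 85.5 circ [ 0.615 -0.005] 0.065 axis -89.6
bottle 78 mean [0.451 0.367 0.069] rect [0.453 0.37 ] [0.041 0.042] 49.4 circ [0.455 0.371] 0.024 axis -48.3
cam 1
button 59 mean [0.629 0.183 0.127] rect [0.629 0.184] [0.028 0.027] 86.8 circ [0.629 0.182] 0.017 axis 137.7
shelfrim 247 mean [ 0.623 -0.015  0.081] rect [ 0.617 -0.004] [0.079 0.086] 88.1 circ [ 0.617 -0.002] 0.056 axis -156.4
bottle 55 mean [0.453 0.383 0.071] rect [0.453 0.385] [0.041 0.023] 19.9 circ [0.454 0.381] 0.022 axis -151.3
t4 318 [ 0.437 -0.237  0.077] [array([ 0.4385, -0.2357]), np.float64(0.0001)] green 247 [ 0.388 -0.285  0.073] [ 0.49  -0.185  0.081]
traymask 0.73 ((0.44048210978507996, -0.2402316927909851), (0.1486218124628067, 0.18327775597572327), 13.999732971191406)
t4 224 [ 0.441 -0.233  0.078] [array([ 0.4414, -0.2318]), np.float64(0.0)] green 179 [ 0.393 -0.28   0.073] [ 0.489 -0.184  0.086]
traymask 0.82 ((0.44529256224632263, -0.23797202110290527), (0.14420823752880096, 0.18883289396762848), 12.275724411010742)
```

```bash
python3 - <<'E'
from h import *
for i in range(3):
  for n in("scene","top"):
    W=cloud(capture(n)).reshape(-1,3)
    b=W[np.all((W>(.60,.15,.11))&(W<(.66,.21,.14)),1)]; t=W[np.all((W>(.6,.21,.085))&(W<(.66,.31,.105)),1)]
    b=b[b[:,2]>np.percentile(b[:,2],50)]
    print(n,len(b),np.median(b,0).round(4),"tube",np.median(t[:,2]).round(4))
E
```

```text
scene 28 [0.6199 0.179  0.126 ] tube 0.092
top 30 [0.6279 0.181  0.1291] tube 0.0945
scene 26 [0.6192 0.1793 0.1271] tube 0.0924
top 30 [0.6297 0.1814 0.1305] tube 0.0944
scene 26 [0.622  0.1785 0.1264] tube 0.0922
top 30 [0.6317 0.1813 0.1302] tube 0.0946
```

```bash
python3 -c "
from h import *
print(finish_job())"
```

```text
the job is handed in; nothing more can be done
None
```

The job is handed in. The pail stands upright on the bare worktop and all four tape rolls lie flat, stacked in the steel tray. The shelf is back over the post, and the button measures fully up in its first hole. The bottle still stands where it was.

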